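# Lock the tilting work stand and clip the plate to it

## Task

Make the work stand on the guitar bench ready for soldering: first turn its lock collar clockwise until the lug lies in line over the fixed tongue that is the locked mark, then fasten the metal plate to the backing board by putting the spring clip on the free side edge, so that both jaw pads grip plate and board together, and let go of it. The plate must stay seated on its ledge, and the other bench things must stay where they are.

Things in the scene. Friction and masses are not known exactly. Their poses are not given: they have to be found in the camera images.
- stand: Fixed grey work stand. Origin on the bench; z up, y along the board's width. Base x -80..100, y -155..115 mm, 20 high. All above leans 26 deg, top to -x: lean U = (-0.438,0,0.899), board normal N = (0.899,0,0.438) here. Point (n,y,u) = (50,0,20) mm + n*N + y*Y + u*U. A column along U (n 0, y -90, radius 19, up to u 195) carries the collar; an arm (n -11..-1, u 95..125) joins it to the board.
- collar_axis (a point): On the collar's axis (along U), at the collar's underside: (n,y,u) = (0,-90,168) mm of the stand. The steel collar is 60 mm across, 24 mm high, with one radial lug 14 mm wide and 24 mm high, reaching from 26 to 84 mm off the axis. The column's end stands 3 mm above the collar.
- collar (a joint): Turn of the collar, rad, 0..1.9, clockwise from above is positive; stiff (0.12 N m), stays where left; LOCKED at 1.6. The lug points along cos(f)*N + sin(f)*Y (stand axes), f = -0.698 - joint. Locked mark: a fixed aluminium tongue 10 mm wide, reaching 86 mm off the axis, 6 mm below the lug, at f = -2.298.
- lug (a point): Top of the lug, 60 mm off the axis, middle of its width.
- board_edge (a point): On the front face of the plywood backing board at its free +y edge: (n,y,u) = (0,90,135) mm of the stand. The board spans n -6..0, y -15..90, u 50..230. Ledge at its foot: y -10..85, u 50..60, n 0..12. Stop at the plate's other side: y -16.5..-10.5, u 70..130, n 0..10.
- plate: Loose aluminium plate 4 thick x 95 wide x 120 mm high, 0.15 kg, resting on the ledge against the board. Origin: middle of its lower edge on the back face; x = N (outward), y = width, towards the free edge (plate edge at y 47.5, board edge at y 52.5), z = U.
- clip: Loose bare metal spring clip, 140 long, 24 thick (z), 80 g, lying on its side. Origin on the hinge pin, underside; z along the pin, x to the jaws. Two like halves; this body is the +y one. Pads 13 long, 55 mm ahead of the pin, 3 mm apart shut. Handles x -5..-79 mm, 52 mm over the outsides at x -42 (67 at the ends).
- clip_arm (a joint): Opening of the clip, rad: 0 shut, 0.13 closed on board and plate (10 mm), 0.45 at its stop. At the stop the handles' outsides are parallel, 34 mm over all, and the pads 27 mm apart, evenly either side of the middle plane between the handles. 15 to 20 N at x -42 mm opens it fully.
- clip_jaw (a point): In the +y half's frame at (55, 0, 12) mm: the middle between the jaw pads.
- spool: Bystander: white spool, 68 mm across, 42 mm high; origin under its centre.
- bottle: Bystander: amber bottle, 48 mm across, 110 mm high; origin under its centre.
- driver: Bystander: screwdriver with an orange handle, 180 mm long along its x, lying on the bench.
- tray: Bystander: grey open tray 90 x 120 x 35 mm; origin under its centre.
- lamp_bar (a point): Middle of the stand's fixed lamp bar, 26 x 190 (along y) x 22 mm, which hangs over the collar and is in the way of a vertical gripper there. It hangs on a 12 mm bent post at stand x 79..121, y -186..-134 mm.
Not all that is in view belongs to the job. What is shaped like the clip but red is not meant.

How it is judged:
On the way, in this order (a step that is already met when the one before it is completed fails the run):
1. the collar stands at its locked mark (value of joint collar between 1.5 and 1.7 rad and velocity of joint collar between -0.05 and 0.05 rad/s), for 0.3 s.
2. the clip grips plate and board at the free edge (contact force between clip and plate above 2 N and contact force between clip and stand above 2 N and value of joint clip_arm below 0.2 rad), for 0.3 s.
At the end, for the whole second after the job is handed in: Collar 1.6 +- 0.1 rad; clip released, at rest, gripping plate and board (over 2 N each, opening 0.07-0.2 rad): pad middle 3-45 mm in from the plate's +y edge, 10-110 mm up it, pin within 0.4 rad of that edge's direction; plate within 8 mm of its start (all of step 2 and value of joint collar between 1.5 and 1.7 rad and value of joint clip_arm above 0.07 rad and y of clip_jaw in the frame of plate between 0.0025 and 0.0445 m and z of clip_jaw in the frame of plate between 0.01 and 0.11 m and angle between the z axis of clip and the z axis of plate, either way round below 0.4 rad and distance of plate from where it was at the start of the episode below 0.008 m and linear speed of each of clip, plate below 0.02 m/s); the robot touches nothing.
It fails at once if a bystander (spool, bottle, screwdriver, tray) was pushed more than 30 mm (distance of any of spool, bottle, driver, tray from where it was at the start of the episode above 0.03 m).
It also fails if it takes over 72 s, if anything falls off the work surface, if the arm or the gripper's body presses on something with over 40 N, if the wrist force passes 120 N, or if a joint passes its speed limit or range.

## Robot

A 6-joint arm with a two-finger parallel gripper is mounted at the origin on the work surface. World frame = base frame: x ahead of the robot, y to its left, z up, the work surface at z = 0. Lengths are in m, angles in rad, forces in N, time in s.
With the tool pointing down it reaches from about 0.325 to 0.875 m from the base axis. Payload 4.4 kg.
Tool frame: the origin (TCP) lies at the very end of the fingers, on their centre line; the grasp point (between the pads) lies 19 mm behind it; z points along the fingers, y is the line along which they close (so a half turn about z gives the same grasp; the last joint's range is limited). The gripper opens to 85 mm and grips with 20 to 120 N. Pads are 22 mm wide; open, the fingers measure 114 mm over their backs; the gripper's body (76 mm by 85 mm) begins 54 mm behind the grasp point. The pads swing forward as they close: fully open they stand 13 mm farther back than shut.
Start: joints at [1.147, 0.207, 1.542, -0, 1.393, -0.15], TCP at [0.155, 0.554, 0.231] pointing down, gripper open.
Joint ranges: [-2.73, 2.73], [-0.86, 2.22], [0.23, 2.46], [-1.11, 4.25], [0.08, 2.63], [-2.82, 2.82]. Speed limits (rad/s): [2.79, 2.79, 3.14, 3.14, 3.14, 3.14].

## Interface

Orientations are given as a rotation vector (axis times angle).
In Python, from workcell import arm gives the robot as it stands. The module is installed in compiled form; this text tells all that it offers.
- The arm moves only by the tool drive_tool, never from a script. Its argument "commands" is a list of rows, each a list of 2 entries, a list of its own where there are three numbers: the shift along the tool's x, y, z in m, then the turn, a rotation vector about the tool's x, y, z in rad. A call has 1 to 5 rows; each row shifts and turns the commanded pose from where the row before left it, along the tool's axes as they then stand; what a row does not reach is not made up. A row lasts 1/8 s, in which the tool goes at most 62.5 mm and 10.7 degrees, less where a joint would pass 70% of its speed; a pose out of reach is approached as far as the arm can. A call with a gripper value outside its range is refused whole. "grip" is the opening, from -1 (shut) to 1 (fully open), set as the call begins (left out, the last holds). The fingers move at their own pace and stop on an object; "squeeze" is the grip in N (left out, the last holds). Time passes only in rows, so rows that do not move let the fingers close. It gives the time, the measured TCP pose, the force, the opening and the grip force at its end, in the units of the state.
- arm.observe(): the state, without advancing time (a new reading comes with each control period).
- arm.camera(name): name is "side" or "top"; returns a dict with "color" (400x640x3 uint8, red, green, blue), "intrinsics" (3x3 intrinsics, pixels), "distortion" ([k1, k2, p1, p2, k3] as OpenCV has them; the pictures are not rectified), "R" (3x3) and "t" (3): a world point X has camera coordinates R X + t. Camera axes: x right, y down, z forward; pixel columns grow to the right and rows downward; lengths in m; the calibration is good to about 2 mm. A picture is of the moment at which its call begins. There is no depth.
- arm.job_done(): hands the job in; it is judged then, once.
Trained networks look in a picture, given as the dict that the camera call returned (one of the last four; its "shot" number tells which), for a name from the list of things; names that differ only in an ending like _2 or _b are one class to them, and where a whole thing is asked for, a point or a joint stands for the part that bears it (a point fixed in the world has none). Each returns a list of dicts, best first, with "p" (0 to 1); they miss things now and then, are a little off and sometimes report something else, mostly with a low value. They report only what shows in the picture. A call takes as long as a camera call. They do not tell look-alikes from the thing itself.
- arm.outline_of(picture, query): "pixels" (400x640 bool, what is visible of it) and "location" ([column, row] in pixels, amid what is visible of it).
The state is a dict: "clock": time; "qpos": joint angles; "dq": joint speeds; "effort": joint torques, N m; "tcp_pos": TCP position; "ee_rot": TCP orientation; "wrist_force": force on the tool from outside, world axes, zero at the start; "moment": the same for the moment, N m; "finger_gap": finger opening in m; "grasp_force": force on a finger pad.
Only numpy, scipy, OpenCV 4.12 (cv2) and the standard library are available. Lean on these libraries where they do the work, as an engineer would, in place of code of your own. Each camera call takes 0.05 s, during which the arm holds its last target. There are 200 camera calls.

## Working session

There is one attempt and no reset: what is moved stays moved. The work goes in short steps, Python scripts to look and compute and a tool call to move; the robot and the scene stay as the last step left them, time stands still between calls to the robot, and variables do not carry over. Pictures are saved under pics/ and viewed, at most 10 in all, crops included, and the job is handed in when it is done.

Besides the shell and the picture viewer there is one more tool, called after "Request:" by a JSON object that holds its "api" and its "payload", one argument or row to a line. drive_tool: Moves the arm, as the interface text tells. Its arguments: {"type":"object","properties":{"commands":{"type":"array"},"grip":{"type":"number"},"squeeze":{"type":"number"}},"required":["commands"]}

```bash
mkdir -p pics; python3 - <<'E'
from workcell import arm
import cv2,numpy as np,pickle
s=arm.observe();print({k:np.round(v,3) for k,v in s.items()})
for n in ["side","top"]:
    p=arm.camera(n); cv2.imwrite(f"pics/{n}0.png",p["color"][:,:,::-1])
    print(n,p["intrinsics"],p["distortion"],p["R"],p["t"])
    for q in ["stand","plate","clip","collar","lug","spool","bottle","driver","tray","board_edge"]:
        try:
            r=arm.outline_of(p,q); print(q,[(round(d["p"],2),np.round(d["location"]),int(d["pixels"].sum())) for d in r[:3]])
        except Exception as e: print(q,e)
    pickle.dump(p,open(f"{n}0.pkl","wb"))
E
```

```text
{'clock': np.float64(0.0), 'qpos': array([ 1.147,  0.207,  1.543,  0.   ,  1.393, -0.151]), 'dq': array([-0.   , -0.001, -0.   ,  0.   ,  0.   ,  0.001]), 'effort': array([-1.0000e-03, -3.8304e+01, -2.9159e+01, -0.0000e+00,  1.1000e-02,
        0.0000e+00]), 'tcp_pos': array([0.155, 0.553, 0.23 ]), 'ee_rot': array([-4.270e-01, -3.112e+00,  3.000e-03]), 'wrist_force': array([-0.094, -0.777,  0.119]), 'moment': array([-0.01 , -0.002,  0.03 ]), 'grasp_force': np.float64(0.0), 'finger_gap': np.float64(0.085)}
side [[424.75988283   0.         318.3482056 ]
 [  0.         424.75988283 197.28235034]
 [  0.           0.           1.        ]] [-0.01940302  0.          0.          0.          0.        ] [[-0.96361657 -0.2666628   0.01827706]
 [-0.19920705  0.67090012 -0.71428956]
 [ 0.17821237 -0.69194218 -0.69961159]] [0.40908576 0.38773469 1.72621164]
stand [(0.78, array([275., 254.]), 3070)]
plate [(0.97, array([294., 244.]), 533)]
clip [(0.7, array([387., 229.]), 262), (0.56, array([354., 165.]), 163), (0.53, array([329., 200.]), 156)]
collar [(0.75, array([271., 221.]), 243), (0.69, arr
[... 473 characters left out ...]
      0.          0.        ] [[ 0.02165887 -0.99974934 -0.00566997]
 [-0.98620985 -0.02043411 -0.16423332]
 [ 0.16407629  0.00914889 -0.98640523]] [-0.15998488  0.5114164   1.50206016]
stand [(0.24, array([360., 168.]), 607)]
plate [(0.68, array([273., 188.]), 207), (0.62, array([267., 144.]), 16)]
clip [(0.66, array([346., 280.]), 179), (0.47, array([450., 229.]), 222), (0.46, array([367., 207.]), 109)]
collar [(0.72, array([296., 157.]), 210)]
lug [(0.63, array([291., 159.]), 193)]
spool [(0.68, array([188., 210.]), 244)]
bottle [(0.69, array([212., 162.]), 153)]
driver [(0.52, array([265., 147.]), 32)]
tray [(0.85, array([362., 164.]), 588)]
board_edge [(0.56, array([276., 172.]), 3074)]
```

```bash
python3 - <<'E'
import cv2
a=cv2.imread("pics/side0.png")[110:380,150:490];b=cv2.imread("pics/top0.png")[60:330,150:490]
cv2.imwrite("pics/s1.png",cv2.resize(a,(756,600),interpolation=3));cv2.imwrite("pics/t1.png",cv2.resize(b,(756,600),interpolation=3))
E
```

```text
(no output)
```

View pics/s1.png

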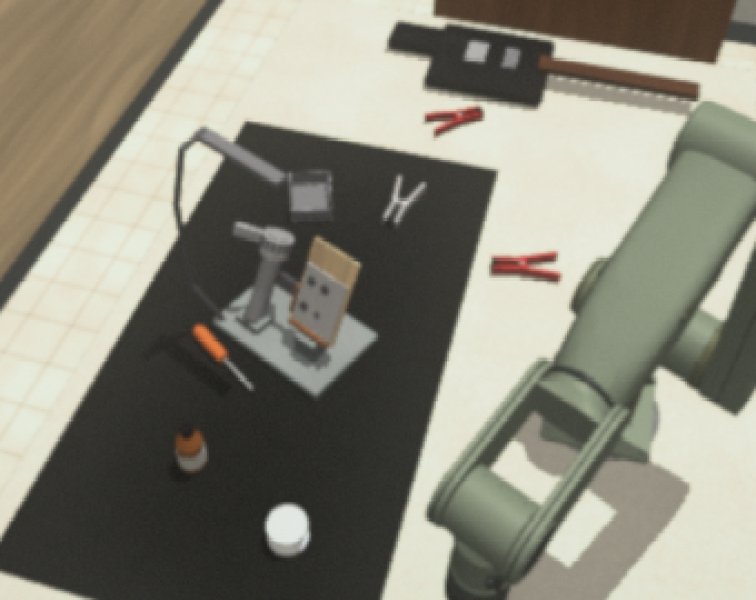

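View pics/t1.png

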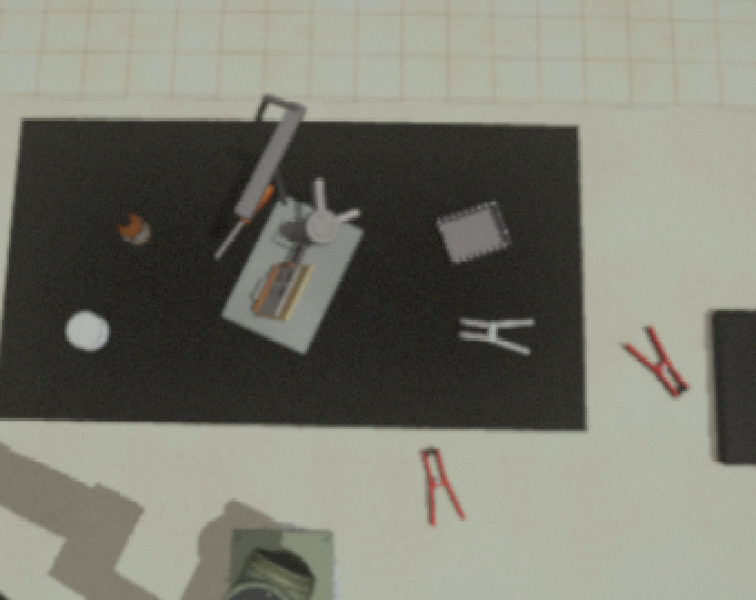

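Side view: the silver clip is at full-image (332,200), with red look-alikes at (387,229) and (354,165). Top view: silver clip at (370,208), reds at (346,280) and (450,229). The bare metal one fits the description. The stand is at about (276,172) in the top view, with the plate facing world +y. Next I fit the stand from its base corners and crop the clip.

```bash
cat > h.py <<'E'
import numpy as np,cv2,pickle
from scipy.optimize import least_squares
from scipy.spatial.transform import Rotation as Rn
def proj(p,X):
    X=np.atleast_2d(np.asarray(X,float))
    return cv2.projectPoints(X,cv2.Rodrigues(p["R"])[0],p["t"],p["intrinsics"],p["distortion"])[0][:,0]
def ray(p,uv):
    a=cv2.undistortPoints(np.array([[uv]],float),p["intrinsics"],p["distortion"])[0,0]
    d=p["R"].T@np.r_[a,1]; return -p["R"].T@p["t"],d
def atz(p,uv,z):
    c,d=ray(p,uv); return c+d*(z-c[2])/d[2]
def tri(p,a,q,b):
    f=lambda X:np.r_[proj(p,X)[0]-a,proj(q,X)[0]-b]
    r=least_squares(f,[.5,.1,.1]); return r.x,r.fun
U=np.array([-.4384,0,.8988]);N=np.array([.8988,0,.4384])
def st(n,y,u): return np.array([.05,0,.02])+np.array([n*N[0]+u*U[0],y,n*N[2]+u*U[2]])
def world(s,P): 
    R=Rn.from_euler('z',s[2]).as_matrix(); return np.atleast_2d(P)@R.T+np.array([s[0],s[1],0])
E
python3 - <<'E'
from h import *
T=pickle.load(open("top0.pkl","rb"));S=pickle.load(open("side0.pkl","rb"))
ct=lambda a:np.array(a)*.45+[150,60]; cs=lambda a:np.array(a)*.45+[150,110]
c=np.array([[.1,.115,.02],[-.08,.115,.02],[-.08,-.155,.02],[.1,-.155,.02]])
top=ct([(222,316),(304,354),(363,230),(285,200)]);side=cs([(317,397),(378,337),(215,322)])
f=lambda s:np.r_[(proj(T,world(s,c))-top)[:4].ravel(),(proj(S,world(s,c[[0,1,3]]))-side).ravel()]
r=least_squares(f,[.6,.1,1.13],loss='soft_l1');s=r.x;print("stand",s,np.round(f(s),1));np.save("stand.npy",s)
for nm,a,b in [("bar far",(300,107),(207,133)),("bar near",(243,215),(284,178))]:
    X,e=tri(T,ct(a),S,cs(b)); print(nm,X,e); R=Rn.from_euler('z',s[2]).as_matrix(); print(" in stand",R.T@(X-[s[0],s[1],0]))
print("clip pin",atz(T,ct((493,330)),.024),atz(S,cs((402,200)),.024))
# overlay
ang=lambda f,r,u:st(r*np.cos(f),-.09+r*np.sin(f),u)
board=[st(0,y,u) for y,u in [(-.015,.05),(.09,.05),(.09,.23),(-.015,.23),(-.015,.05)]]
lug=[ang(-.698,.03,.192),ang(-.698,.084,.192)];ton=[ang(-2.298,.03,.16),ang(-2.298,.086,.16)]
for p,nm,(x0,y0) in [(T,"t2",(230,90)),(S,"s2",(225,155))]:
    k=5;im=cv2.resize(p["color"][y0:y0+120,x0:x0+160][:,:,::-1],None,fx=k,fy=k,interpolation=3)
    for L,col in [(list(c)+[c[0]],(0,255,0)),(board,(255,0,255)),(lug,(0,255,255)),(ton,(255,255,0))]:
        q=((proj(p,world(s,np.array(L)))-[x0,y0]+.5)*k).astype(int); cv2.polylines(im,[q.reshape(-1,1,2)],False,col,1)
    cv2.imwrite(f"pics/{nm}.png",im)
E
```

```text
stand [ 0.55956963 -0.0043623   1.15415912] [-1.   0.1 -0.3  0.7  0.1  0.7 -1.8 -2.5  0.1 -0.8  0.8 -1.3 -0.8 -1.4]
bar far [ 0.74326885 -0.0491869   0.43595364] [ 0.10896217  1.21305348 -1.27581767 -0.56510712]
 in stand [ 0.03335071 -0.18612463  0.43595364]
bar near [0.57654713 0.0262519  0.44324669] [ 0.04604931  0.56467964 -0.5938114  -0.2069618 ]
 in stand [ 0.03486589 -0.00313598  0.44324669]
clip pin [ 0.47834198 -0.3939317   0.024     ] [ 0.47041191 -0.39300761  0.024     ]
```

View pics/t2.png

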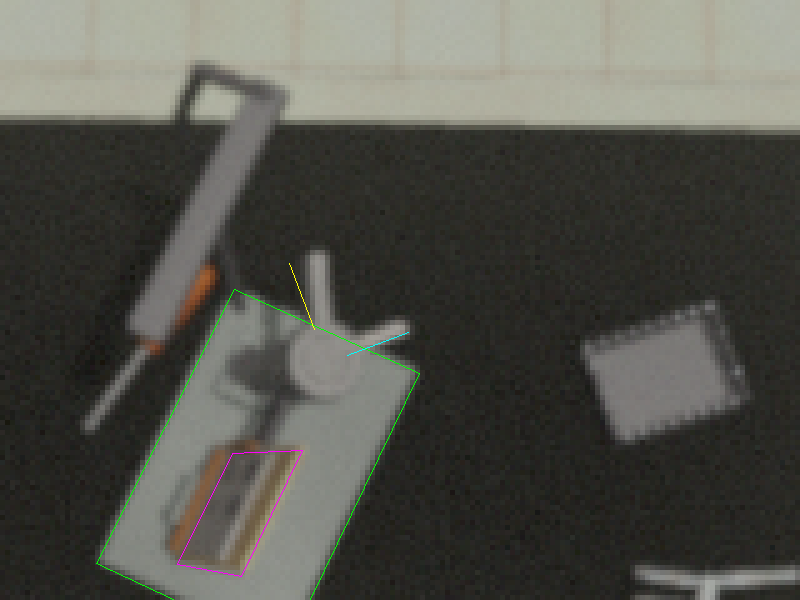

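View pics/s2.png

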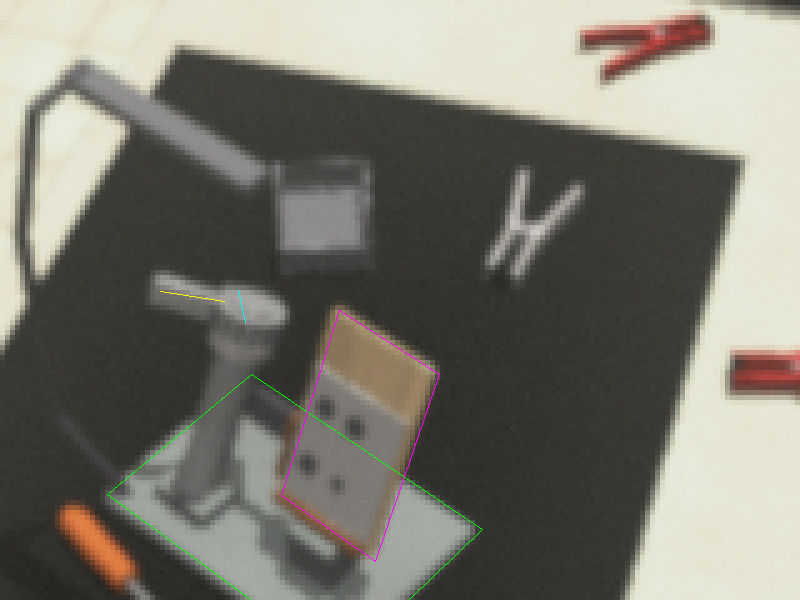

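The overlays match: the board, base and collar line up with the fit. The lug already stands about 0.3 rad past joint 0. It reads in the top crop at (318,250)→(318,330), about the axis at (325,360). Now I enlarge the silver clip to confirm it and overlay a fit, and work out the collar grasp pose.

```bash
cat >> h.py <<'E'
def stR(s): return Rn.from_euler('z',s[2]).as_matrix()
def frame(s,f,r,u,sgn):   # tool pose grasping the lug at angle f: z=-U, x = sgn*radial
    R=stR(s); p=world(s,st(r*np.cos(f),-.09+r*np.sin(f),u))[0]
    rad=R@(np.cos(f)*N+np.sin(f)*np.array([0,1,0])); z=-R@U; x=sgn*rad
    return p,np.c_[x,np.cross(z,x),z]
def delta(o,p,Rg):
    R=Rn.from_rotvec(o["ee_rot"]).as_matrix()
    return np.round(R.T@(p-o["tcp_pos"]),4),np.round(Rn.from_matrix(R.T@Rg).as_rotvec(),3)
E
python3 - <<'E'
from h import *
from workcell import arm
T=pickle.load(open("top0.pkl","rb"));S=pickle.load(open("side0.pkl","rb"));s=np.load("stand.npy")
# lug angle from side/top: tip middle of top end
ct=lambda a:np.array(a)/5+[230,90]-.5; cs=lambda a:np.array(a)/5+[225,155]-.5
g=lambda f:world(s,st(.084*np.cos(f),-.09+.084*np.sin(f),.192))
tt=ct((318,251));ss=cs((151,282))
for f in np.arange(-1.3,-.6,.1): print(round(f,2),np.round(proj(T,g(f))[0]-tt,1),np.round(proj(S,g(f))[0]-ss,1))
c1=lambda a:np.array(a)*.45+[150,60]
h=atz(T,c1((531,337)),.022)[:2];j=atz(T,c1((460.5,329.5)),.022)[:2]
d=(j-h)/np.linalg.norm(j-h);print("clip len",np.linalg.norm(j-h),"dir",np.arctan2(d[1],d[0]))
pin=(j-.061*d+h+.079*d)/2;print("pin",pin);np.save("clip.npy",np.r_[pin,np.arctan2(d[1],d[0])])
e=np.array([-d[1],d[0]])
x0,y0,k=335,180,10;im=cv2.resize(T["color"][y0:y0+55,x0:x0+75][:,:,::-1],None,fx=k,fy=k,interpolation=3)
for L in [[(-79,33.5),(-42,26)],[(-79,-33.5),(-42,-26)],[(0,-12),(0,12)],[(61,-8),(61,8)]]:
    P=[np.r_[pin+(a*d+b*e)/1000,.024] for a,b in L]
    cv2.polylines(im,[((proj(T,P)-[x0,y0]+.5)*k).astype(int).reshape(-1,1,2)],False,(0,255,0),1)
cv2.imwrite("pics/c1.png",im)
o=arm.observe()
for sg in (1,-1):
    p,R=frame(s,-1.0,.06,.169,sg);print(sg,p,delta(o,p,R),Rn.from_matrix(R).as_rotvec(), p-.1*R[:,2])
E
```

```text
-1.3 [6.3 2. ] [ 4.  -3.1]
-1.2 [4.3 1.5] [ 3.2 -2.5]
-1.1 [2.3 1.3] [ 2.5 -1.7]
-1.0 [0.3 1.3] [ 2.1 -0.9]
-0.9 [-1.8  1.5] [ 1.8 -0.1]
-0.8 [-3.8  1.9] [1.7 0.9]
-0.7 [-5.7  2.6] [1.8 1.9]
clip len 0.13621724318438663 dir 1.4841701124793807
pin [ 0.47320066 -0.39054939]
1 [ 0.69008261 -0.05660015  0.18610931] (array([-0.6798, -0.4436,  0.0452]), array([-0.219,  0.587,  2.653])) [-2.71839358 -0.20995972 -0.29832042] [ 0.67234111 -0.09668986  0.27598931]
-1 [ 0.69008261 -0.05660015  0.18610931] (array([-0.6798, -0.4436,  0.0452]), array([-0.428, -0.16 , -0.42 ])) [-0.22095454  2.86074579  0.58334392] [ 0.67234111 -0.09668986  0.27598931]
```

View pics/c1.png

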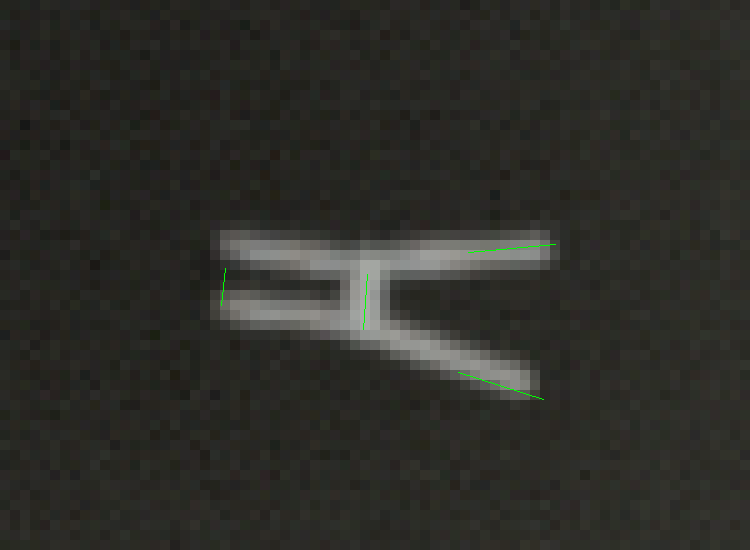

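The crop shows the bare-metal clip: jaws at left (220,280), hinge at (365,300), handles to the right. It lies about 2.5 mm further +x than my fit. The lug is at f ≈ -0.98, so it needs about 1.32 rad.

```bash
cat >> h.py <<'E'
def plan(o,wps,step=.055,ang=.16):
    """wps: list of (pos,R). prints rows rounded"""
    p=np.array(o["tcp_pos"]);R=Rn.from_rotvec(o["ee_rot"]).as_matrix()
    for i,(q,G) in enumerate(wps):
        rv=Rn.from_matrix(R.T@G).as_rotvec()
        n=max(1,int(np.ceil(max(np.linalg.norm(q-p)/step,np.linalg.norm(rv)/ang))))
        rows=[]
        for k in range(n):
            rr=np.round(Rn.from_matrix(R.T@G).as_rotvec()/(n-k),3); d=np.round(R.T@(q-p)/(n-k),4)
            rows.append([d.tolist(),rr.tolist()]); p=p+R@d; R=R@Rn.from_rotvec(rr).as_matrix()
        print("wp",i,n); print(str(rows).replace(" ",""))
E
python3 - <<'E'
from h import *
from workcell import arm
s=np.load("stand.npy");o=arm.observe();R0=Rn.from_rotvec(o["ee_rot"]).as_matrix()
p,R=frame(s,-.98,.06,.169,-1)
plan(o,[(np.array([.33,.28,.4]),R0),(np.array([.45,-.12,.4]),R),(p-.1*R[:,2],R)])
E
```

```text
wp 0 7
[[[-0.0346,-0.0309,-0.0241],[0.0,0.0,0.0]],[[-0.0346,-0.0309,-0.0241],[0.0,0.0,0.0]],[[-0.0346,-0.0309,-0.0241],[0.0,0.0,0.0]],[[-0.0346,-0.0309,-0.0241],[0.0,0.0,0.0]],[[-0.0347,-0.0309,-0.0241],[0.0,0.0,0.0]],[[-0.0346,-0.031,-0.0241],[0.0,0.0,0.0]],[[-0.0347,-0.0309,-0.0241],[0.0,0.0,0.0]]]
wp 1 8
[[[-0.0279,-0.0441,-0.0],[-0.053,-0.021,-0.055]],[[-0.0255,-0.0455,-0.0018],[-0.053,-0.02,-0.055]],[[-0.023,-0.0467,-0.0038],[-0.054,-0.021,-0.055]],[[-0.0205,-0.0477,-0.0059],[-0.053,-0.021,-0.055]],[[-0.018,-0.0483,-0.008],[-0.054,-0.02,-0.055]],[[-0.0155,-0.0488,-0.0103],[-0.053,-0.021,-0.055]],[[-0.013,-0.049,-0.0126],[-0.054,-0.02,-0.055]],[[-0.0106,-0.0488,-0.015],[-0.053,-0.021,-0.054]]]
wp 2 5
[[[-0.0373,-0.0138,0.0321],[-0.0,0.0,-0.0]],[[-0.0373,-0.0138,0.0321],[-0.0,0.0,-0.0]],[[-0.0373,-0.0138,0.032],[-0.0,0.0,-0.0]],[[-0.0373,-0.0137,0.0321],[-0.0,0.0,-0.0]],[[-0.0372,-0.0138,0.032],[-0.0,0.0,-0.0]]]
```

Request:
{"api": "drive_tool", "payload": {
  "commands": [
    [[-0.035, -0.031, -0.024], [0, 0, 0]],
    [[-0.035, -0.031, -0.024], [0, 0, 0]],
    [[-0.035, -0.031, -0.024], [0, 0, 0]],
    [[-0.035, -0.031, -0.024], [0, 0, 0]],
    [[-0.035, -0.031, -0.024], [0, 0, 0]]
  ],
  "grip": 1
}}

```text
clock: 1.72
tcp_pos: [0.2823, 0.356, 0.3523]
ee_rot: [0.427, 3.112, 0.001]
wrist_force: [1.3, -0.6, -0.6]
finger_gap: 0.0853
grasp_force: 0.0
```

Request:
{"api": "drive_tool", "payload": {
  "commands": [
    [[-0.035, -0.031, -0.024], [0, 0, 0]],
    [[-0.035, -0.031, -0.024], [0, 0, 0]],
    [[-0.028, -0.044, 0], [-0.053, -0.021, -0.055]],
    [[-0.0255, -0.0455, -0.002], [-0.053, -0.021, -0.055]],
    [[-0.023, -0.0465, -0.004], [-0.053, -0.021, -0.055]]
  ]
}}

```text
clock: 2.35
tcp_pos: [0.3777, 0.1277, 0.4002]
ee_rot: [0.159, 3.042, 0.229]
wrist_force: [1.1, 0.2, 0.6]
finger_gap: 0.0856
grasp_force: 0.0
```

Request:
{"api": "drive_tool", "payload": {
  "commands": [
    [[-0.0205, -0.0475, -0.006], [-0.053, -0.021, -0.055]],
    [[-0.018, -0.0485, -0.008], [-0.053, -0.021, -0.055]],
    [[-0.0155, -0.049, -0.01], [-0.053, -0.021, -0.055]],
    [[-0.013, -0.049, -0.0125], [-0.053, -0.021, -0.055]],
    [[-0.0105, -0.049, -0.015], [-0.053, -0.021, -0.055]]
  ]
}}

```text
clock: 2.98
tcp_pos: [0.4525, -0.1233, 0.4005]
ee_rot: [-0.252, 2.85, 0.574]
wrist_force: [1.1, 0.3, 1.1]
finger_gap: 0.0853
grasp_force: 0.0
```

```bash
python3 - <<'E'
from h import *
from workcell import arm
s=np.load("stand.npy");o=arm.observe();print(o["qpos"],o["tcp_pos"],o["wrist_force"])
p,R=frame(s,-.98,.06,.169,-1)
plan(o,[(p-.1*R[:,2],R),(p-.04*R[:,2],R)])
E
```

```text
[-0.74912485 -0.10369078  1.58841972  0.44050638  1.78665644 -2.42855504] [ 0.45245847 -0.1233246   0.40046613] [1.09734907 0.30475773 1.137382  ]
wp 0 5
[[[-0.0367,-0.0131,0.0325],[-0.001,0.001,0.001]],[[-0.0367,-0.0131,0.0325],[-0.001,0.001,0.001]],[[-0.0368,-0.0131,0.0325],[-0.0,0.001,0.0]],[[-0.0368,-0.0131,0.0324],[-0.001,0.001,0.001]],[[-0.0368,-0.0132,0.0323],[-0.0,0.001,0.0]]]
wp 1 2
[[[0.0,0.0,0.03],[-0.0,0.0,0.0]],[[0.0,0.0,0.03],[-0.0,0.0,0.0]]]
```

Request:
{"api": "drive_tool", "payload": {
  "commands": [
    [[-0.037, -0.013, 0.0325], [0, 0.001, 0]],
    [[-0.037, -0.013, 0.0325], [0, 0.001, 0]],
    [[-0.037, -0.013, 0.0325], [0, 0.001, 0]],
    [[-0.037, -0.013, 0.0325], [0, 0.001, 0]],
    [[-0.037, -0.013, 0.032], [0, 0, 0]]
  ]
}}

```text
clock: 3.6
tcp_pos: [0.6741, -0.0931, 0.2751]
ee_rot: [-0.251, 2.857, 0.574]
wrist_force: [-0.1, -0.2, 0.6]
finger_gap: 0.0855
grasp_force: 0.0
```

```bash
python3 - <<'E'
from h import *
from workcell import arm
s=np.load("stand.npy");o=arm.observe();print(o["qpos"],o["tcp_pos"],o["wrist_force"])
p,R=frame(s,-.98,.06,.169,-1)
print(delta(o,p,R))
a=arm.camera("top")["color"][90:190,250:390][:,:,::-1];b=arm.camera("side")["color"][130:230,200:340][:,:,::-1]
cv2.imwrite("pics/a1.png",cv2.resize(np.vstack([a,b]),None,fx=3,fy=3,interpolation=3))
E
```

```text
[-0.47173552  0.36775244  1.31137638  0.45039992  1.49620107 -2.25991034] [ 0.67412062 -0.09313432  0.27513386] [-0.10576765 -0.22467229  0.63940689]
(array([ 0.0018, -0.001 ,  0.0975]), array([-0.004, -0.001,  0.002]))
```

View pics/a1.png

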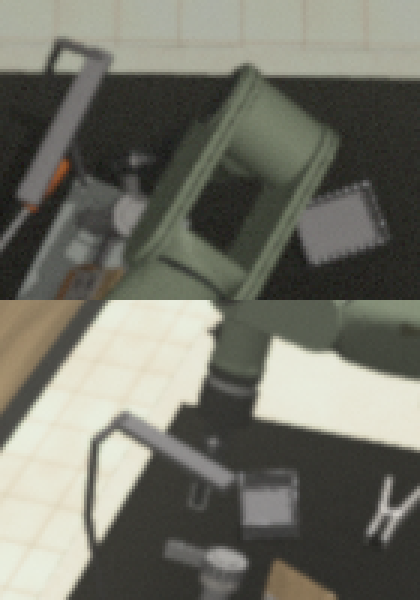

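The arm is behind the lamp bar and the lug is clear below it: top part (135,165), side part (180,550). I go down along the tool axis.

Request:
{"api": "drive_tool", "payload": {
  "commands": [
    [[0.001, 0, 0.025], [0, 0, 0]],
    [[0.001, -0.001, 0.025], [0, 0, 0]],
    [[0, 0, 0.02], [0, 0, 0]],
    [[0, 0, 0.015], [0, 0, 0]],
    [[0, 0, 0.012], [0, 0, 0]]
  ]
}}

```text
clock: 4.32
tcp_pos: [0.6883, -0.0557, 0.1877]
ee_rot: [-0.252, 2.856, 0.574]
wrist_force: [0.2, 0.9, -0.2]
finger_gap: 0.0854
grasp_force: 0.0
```

Request:
{"api": "drive_tool", "payload": {
  "commands": [
    [[0, 0, 0], [0, 0, 0]],
    [[0, 0, 0], [0, 0, 0]],
    [[0, 0, 0], [0, 0, 0]],
    [[0, 0, 0], [0, 0, 0]]
  ],
  "grip": -0.3,
  "squeeze": 25
}}

```text
clock: 4.82
tcp_pos: [0.6885, -0.0562, 0.1886]
ee_rot: [-0.252, 2.856, 0.573]
wrist_force: [-0.2, 0.1, -0.2]
finger_gap: 0.0301
grasp_force: 0.0
```

Request:
{"api": "drive_tool", "payload": {
  "commands": [
    [[0, 0, 0], [0, 0, 0]],
    [[0, 0, 0], [0, 0, 0]],
    [[0, 0, 0], [0, 0, 0]]
  ],
  "grip": -1
}}

```text
clock: 5.2
tcp_pos: [0.6887, -0.0567, 0.1884]
ee_rot: [-0.251, 2.856, 0.572]
wrist_force: [1.1, -3.3, 0.4]
finger_gap: 0.0135
grasp_force: 29.4
```

```bash
python3 - <<'E'
from h import *
from workcell import arm
s=np.load("stand.npy");o=arm.observe();print(o)
p,R=frame(s,-.98,.06,.169,-1)
print(delta(o,p,R))
E
```

```text
{'clock': 5.2, 'qpos': array([-0.41142289,  0.44159942,  1.39274142,  0.46403338,  1.32887202,
       -2.27577441]), 'dq': array([ 4.43418338e-04, -9.46842230e-05, -1.06802552e-03, -2.03479291e-03,
       -3.21767127e-04, -1.47517206e-03]), 'effort': array([  2.00471789, -46.17448926, -26.48603439,   2.13916473,
         0.86163584,   0.11970992]), 'tcp_pos': array([ 0.68873438, -0.05665195,  0.18844872]), 'ee_rot': array([-0.25126667,  2.85567692,  0.5717103 ]), 'wrist_force': array([ 1.08317691, -3.30466215,  0.35833011]), 'moment': array([-0.5229854 , -0.16201661, -0.00570396]), 'grasp_force': 29.422370195388794, 'finger_gap': 0.013519341693527562}
(array([-0.0007,  0.0001,  0.0024]), array([-0.005, -0.   ,  0.002]))
```

Request:
{"api": "drive_tool", "payload": {
  "commands": [
    [[0.0005, -0.0079, 0], [0, 0, 0.132]],
    [[0.0005, -0.0079, 0], [0, 0, 0.132]],
    [[0.0005, -0.0079, 0], [0, 0, 0.132]]
  ]
}}

```text
clock: 5.58
tcp_pos: [0.689, -0.0763, 0.1797]
ee_rot: [0.328, 2.918, 0.646]
wrist_force: [-0.3, 2.8, 5.6]
finger_gap: 0.0133
grasp_force: 29.5
```

Request:
{"api": "drive_tool", "payload": {
  "commands": [
    [[0.0005, -0.0079, 0], [0, 0, 0.132]],
    [[0.0005, -0.0079, 0], [0, 0, 0.132]],
    [[0.0005, -0.0079, 0], [0, 0, 0.132]],
    [[0, 0, 0], [0, 0, 0]]
  ]
}}

```text
clock: 6.08
tcp_pos: [0.681, -0.0938, 0.1703]
ee_rot: [0.916, 2.871, 0.697]
wrist_force: [2.3, 6.3, 5.6]
finger_gap: 0.0133
grasp_force: 30.6
```

Request:
{"api": "drive_tool", "payload": {
  "commands": [
    [[0.0005, -0.0079, 0], [0, 0, 0.132]],
    [[0.0005, -0.0079, 0], [0, 0, 0.132]],
    [[0.0005, -0.0079, 0], [0, 0, 0.132]],
    [[0.0005, -0.0079, 0], [0, 0, 0.132]],
    [[0, 0, 0], [0, 0, 0]]
  ]
}}

```text
clock: 6.7
tcp_pos: [0.6596, -0.1093, 0.1592]
ee_rot: [-1.622, -2.515, -0.695]
wrist_force: [6.5, 10.2, 6.0]
finger_gap: 0.0131
grasp_force: 35.4
```

```bash
python3 - <<'E'
from h import *
from workcell import arm
s=np.load("stand.npy");o=arm.observe();print(o["qpos"],o["wrist_force"],o["clock"])
for f in (-2.2,-2.298,-2.4):
    p,R=frame(s,f,.06,.169,-1); print(f,delta(o,p,R))
E
```

```text
[-0.50953628  0.45210663  1.44620206  0.47580445  1.31725133 -1.07356245] [ 6.47516012 10.21746975  6.03024962] 6.7
-2.2 (array([-0.0044,  0.0019,  0.0024]), array([ 0.007, -0.003, -0.099]))
-2.298 (array([-0.0047, -0.004 ,  0.0023]), array([ 0.007, -0.004, -0.001]))
-2.4 (array([-0.0044, -0.0101,  0.0023]), array([ 0.007, -0.004,  0.101]))
```

Request:
{"api": "drive_tool", "payload": {
  "commands": [
    [[0, 0, 0], [0, 0, 0]],
    [[0, 0, 0], [0, 0, 0]],
    [[0, 0, 0], [0, 0, 0]]
  ],
  "grip": 0.6
}}

```text
clock: 7.08
tcp_pos: [0.6566, -0.1145, 0.1554]
ee_rot: [-1.623, -2.519, -0.677]
wrist_force: [-0.0, 0.4, 0.5]
finger_gap: 0.0669
grasp_force: 0.0
```

Request:
{"api": "drive_tool", "payload": {
  "commands": [
    [[0, 0, -0.03], [0, 0, 0]],
    [[0, 0, -0.05], [0, 0, 0]],
    [[0.04, 0, -0.04], [0, 0, 0]],
    [[0.04, 0, -0.04], [0, 0, 0]],
    [[0.04, 0, -0.04], [0, 0, 0]]
  ]
}}

```text
clock: 7.7
tcp_pos: [0.5678, -0.0918, 0.3719]
ee_rot: [-1.624, -2.519, -0.678]
wrist_force: [0.4, -0.3, 0.5]
finger_gap: 0.0682
grasp_force: 0.0
```

```bash
python3 - <<'E'
from h import *
from workcell import arm
s=np.load("stand.npy");o=arm.observe();print(o["qpos"],o["tcp_pos"],o["clock"],Rn.from_rotvec(o["ee_rot"]).as_matrix())
a=arm.camera("top");b=arm.camera("side")
pickle.dump(a,open("top1.pkl","wb"));pickle.dump(b,open("side1.pkl","wb"))
for p in(a,b):
  for q in("lug","collar"): print(q,[(round(d["p"],2),d["location"],int(d["pixels"].sum())) for d in arm.outline_of(p,q)[:2]])
  for f in(-2.2,-2.3,-2.4): print(proj(p,world(s,[st(.084*np.cos(f),-.09+.084*np.sin(f),.192),st(0,-.09,.195)])).round(1).tolist())
A=cv2.resize(a["color"][130:180,275:341][:,:,::-1],None,fx=6,fy=6,interpolation=3);B=cv2.resize(b["color"][190:240,240:306][:,:,::-1],None,fx=6,fy=6,interpolation=3)
cv2.imwrite("pics/l1.png",np.hstack([A,B]))
E
```

```text
[-0.557222    0.1038605   1.43639131  0.44722915  1.658514   -0.95566922] [ 0.56775093 -0.09179537  0.37191108] 7.7 [[-0.439518    0.88066489  0.17678597]
 [ 0.85044516  0.34465384  0.39743775]
 [ 0.28907951  0.32502781 -0.90043876]]
lug []
collar [(0.4, [370.7, 160.0], 254)]
[[313.1, 153.6], [295.5, 162.6]]
[[313.9, 155.6], [295.5, 162.6]]
[[314.5, 157.7], [295.5, 162.6]]
lug [(0.45, [274.0, 219.5], 117)]
collar [(0.5, [275.9, 219.5], 161)]
[[272.2, 206.1], [276.5, 215.2]]
[[274.1, 206.4], [276.5, 215.2]]
[[276.0, 206.7], [276.5, 215.2]]
```

View pics/l1.png

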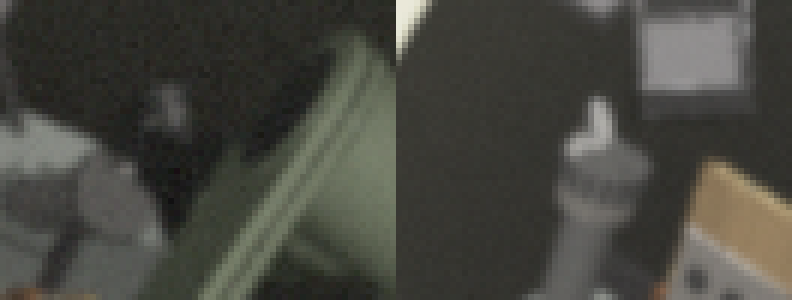

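The side crop shows the lug tip at full-image (274,207). The projection at f=-2.3 gives (274.1,206.4), so the collar is locked. On to the clip.

```bash
cat >> h.py <<'E'
def clipframe(pin,a,z):
    d=np.array([np.cos(a),np.sin(a),0]);zz=np.array([0,0,-1.]);return np.r_[pin-.042*d[:2],z],np.c_[d,np.cross(zz,d),zz]
E
python3 - <<'E'
from h import *
from workcell import arm
o=arm.observe()
p,R=clipframe(np.array([.4757,-.3905]),1.484,.15)
plan(o,[(p,R)])
E
```

```text
wp 0 8
[[[-0.0388,-0.0341,0.0056],[0.031,-0.047,0.063]],[[-0.0406,-0.0314,0.0085],[0.031,-0.048,0.063]],[[-0.042,-0.0285,0.0114],[0.031,-0.047,0.063]],[[-0.0431,-0.0255,0.0143],[0.031,-0.048,0.063]],[[-0.0438,-0.0222,0.0171],[0.032,-0.047,0.063]],[[-0.0442,-0.0189,0.0198],[0.031,-0.048,0.063]],[[-0.0443,-0.0154,0.0224],[0.032,-0.048,0.063]],[[-0.044,-0.0118,0.025],[0.031,-0.047,0.062]]]
```

Request:
{"api": "drive_tool", "payload": {
  "commands": [
    [[-0.039, -0.034, 0.0055], [0.031, -0.047, 0.063]],
    [[-0.0405, -0.0315, 0.0085], [0.031, -0.047, 0.063]],
    [[-0.042, -0.0285, 0.0115], [0.031, -0.047, 0.063]],
    [[-0.043, -0.0255, 0.0145], [0.031, -0.048, 0.063]]
  ],
  "grip": 1
}}

```text
clock: 8.5
tcp_pos: [0.5199, -0.2632, 0.2573]
ee_rot: [-1.995, -2.352, -0.348]
wrist_force: [-0.1, 0.2, 0.2]
finger_gap: 0.0856
grasp_force: 0.0
```

Request:
{"api": "drive_tool", "payload": {
  "commands": [
    [[-0.044, -0.022, 0.017], [0.031, -0.047, 0.063]],
    [[-0.044, -0.019, 0.02], [0.031, -0.048, 0.063]],
    [[-0.0445, -0.0155, 0.0225], [0.032, -0.048, 0.063]],
    [[-0.044, -0.012, 0.025], [0.031, -0.047, 0.062]]
  ]
}}

```text
clock: 9.0
tcp_pos: [0.4717, -0.4329, 0.1471]
ee_rot: [-2.316, -2.12, -0.002]
wrist_force: [1.1, -0.0, 0.6]
finger_gap: 0.0857
grasp_force: 0.0
```

```bash
python3 - <<'E'
from h import *
from workcell import arm
s=np.load("stand.npy");o=arm.observe();print(o["qpos"],o["tcp_pos"],o["clock"])
p,R=clipframe(np.array([.4757,-.3905]),1.484,.003)
print(delta(o,p,R))
a=arm.camera("top");b=arm.camera("side")
pickle.dump(a,open("top2.pkl","wb"));pickle.dump(b,open("side2.pkl","wb"))
for f in(-2.2,-2.3,-2.4): print(proj(a,world(s,[st(.084*np.cos(f),-.09+.084*np.sin(f),.192),st(0,-.09,.195)])).round(1).tolist())
A=cv2.resize(a["color"][130:190,270:336][:,:,::-1],None,fx=6,fy=6,interpolation=3);B=cv2.resize(b["color"][170:230,300:366][:,:,::-1],None,fx=6,fy=6,interpolation=3)
cv2.imwrite("pics/l2.png",np.hstack([A,B]))
E
```

```text
[-8.78092956e-01  4.17753753e-01  1.44847589e+00  1.00526560e-03
  1.27773998e+00 -7.90117348e-01] [ 0.47170981 -0.43294483  0.14708824] 9.0
(array([0.0003, 0.0004, 0.1441]), array([-0.001, -0.002, -0.001]))
[[313.1, 153.6], [295.5, 162.6]]
[[313.9, 155.6], [295.5, 162.6]]
[[314.5, 157.7], [295.5, 162.6]]
```

View pics/l2.png

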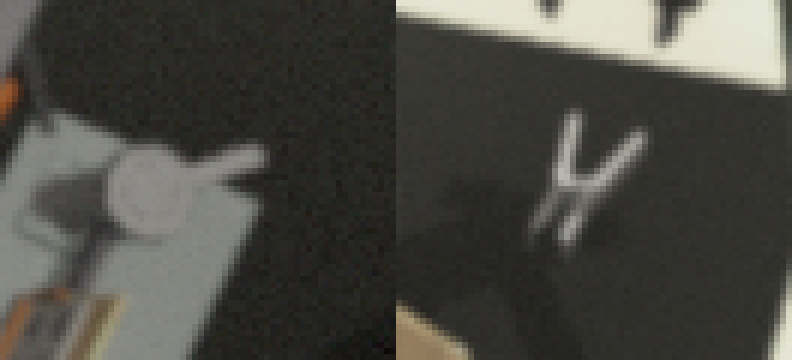

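The lug tip in the top view is at full-image (314,156), with f=-2.3 projecting to (313.9,155.6): locked, in line over the tongue. The clip is undisturbed, so I descend and grip.

Request:
{"api": "drive_tool", "payload": {
  "commands": [
    [[0, 0, 0.045], [0, 0, 0]],
    [[0, 0, 0.045], [0, 0, 0]],
    [[0, 0, 0.03], [0, 0, 0]],
    [[0, 0, 0.022], [0, 0, 0]],
    [[0, 0, 0], [0, 0, 0]]
  ]
}}

```text
clock: 9.72
tcp_pos: [0.4724, -0.4304, 0.0063]
ee_rot: [-2.312, -2.122, -0.005]
wrist_force: [-0.3, 0.3, 0.3]
finger_gap: 0.0853
grasp_force: 0.0
```

Request:
{"api": "drive_tool", "payload": {
  "commands": [
    [[0, 0, 0], [0, 0, 0]],
    [[0, 0, 0], [0, 0, 0]],
    [[0, 0, 0], [0, 0, 0]],
    [[0, 0, 0], [0, 0, 0]],
    [[0, 0, 0], [0, 0, 0]]
  ],
  "grip": -0.4,
  "squeeze": 45
}}

```text
clock: 10.35
tcp_pos: [0.4766, -0.4363, 0.0151]
ee_rot: [2.305, 2.116, 0.003]
wrist_force: [-1.7, 0.5, 13.1]
finger_gap: 0.03
grasp_force: 45.3
```

Request:
{"api": "drive_tool", "payload": {
  "commands": [
    [[0, 0, 0], [0, 0, 0]],
    [[0, 0, 0], [0, 0, 0]]
  ]
}}

```text
clock: 10.6
tcp_pos: [0.4766, -0.4363, 0.0151]
ee_rot: [2.305, 2.116, 0.003]
wrist_force: [-1.4, 0.2, 12.7]
finger_gap: 0.0302
grasp_force: 45.3
```

Request:
{"api": "drive_tool", "payload": {
  "commands": [
    [[0, 0, -0.02], [0, 0, 0]],
    [[0, 0, -0.04], [0, 0, 0]],
    [[0, 0, -0.05], [0, 0, 0]],
    [[0, 0, -0.05], [0, 0, 0]],
    [[0, 0, 0], [0, 0, 0]]
  ]
}}

```text
clock: 11.22
tcp_pos: [0.476, -0.4356, 0.1771]
ee_rot: [2.303, 2.113, 0.003]
wrist_force: [0.3, -1.1, 0.1]
finger_gap: 0.03
grasp_force: 44.6
```

```bash
python3 - <<'E'
from h import *
from workcell import arm
o=arm.observe();print(o["qpos"],o["tcp_pos"],o["clock"],o["finger_gap"],o["grasp_force"],o["wrist_force"])
a=arm.camera("top");b=arm.camera("side")
pickle.dump(a,open("top3.pkl","wb"));pickle.dump(b,open("side3.pkl","wb"))
R=Rn.from_rotvec(o["ee_rot"]).as_matrix();t=o["tcp_pos"]
G=t-.019*R[:,2]
P=[G,G+.042*R[:,0],G+.097*R[:,0],t]
print(proj(a,P),proj(b,P))
x0,y0=proj(b,[t])[0].astype(int)-[33,30];k=6
B=cv2.resize(b["color"][y0:y0+60,x0:x0+66][:,:,::-1],None,fx=k,fy=k,interpolation=3)
x1,y1=proj(a,[t])[0].astype(int)-[45,35]
A=cv2.resize(a["color"][y1:y1+60,x1:x1+66][:,:,::-1],None,fx=k,fy=k,interpolation=3)
print(x0,y0,x1,y1)
cv2.imwrite("pics/g1.png",np.hstack([A,B]))
E
```

```text
[-0.87643507  0.38694098  1.42561566  0.00285117  1.31297985 -0.79142324] [ 0.47600421 -0.43557202  0.17712908] 11.225 0.029990286487347903 44.589446783065796 [ 0.29189985 -1.12281622  0.10671775]
[[389.46487276 203.21165247]
 [378.46551231 202.06973795]
 [364.06493868 200.57516401]
 [388.54823745 203.89557419]] [[333.46731822 167.34400514]
 [330.49362445 172.94125229]
 [326.46701562 180.52037348]
 [333.25400013 170.40573588]]
300 140 343 168
```

View pics/g1.png

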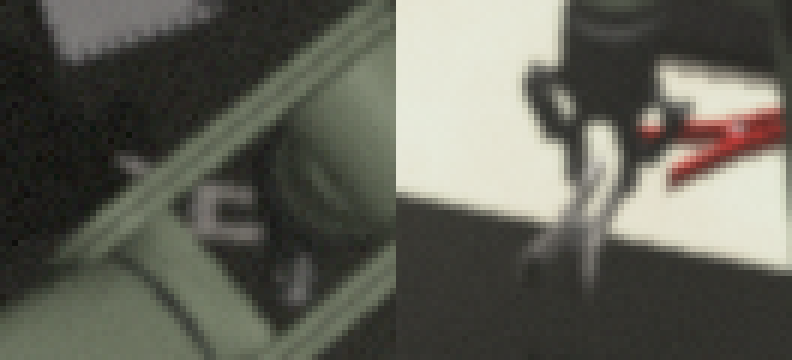

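The clip is held by the handles with the jaws open. The hinge is at full-image top (377,203) and side (334,172), and the jaw tips at side (321,184) and (332,188). That agrees with the tool geometry. I carry it to a staging pose just off the board's free edge.

```bash
cat >> h.py <<'E'
def place(s,n,y,u,tilt=0):
    R=stR(s); z=-R@U; x=-R@np.array([0,1,0]); return world(s,st(n,y,u))[0],np.c_[x,np.cross(z,x),z]
E
python3 - <<'E'
from h import *
from workcell import arm
s=np.load("stand.npy");o=arm.observe()
_,R=place(s,0,0,0)
B=place(s,-.12,.18,.16);C=place(s,-.001,.205,.128);print(B[0],C[0])
plan(o,[(np.array([.40,-.25,.28]),R),B,C])
E
```

```text
[ 0.34316772 -0.04856876  0.1112    ] [0.36926788 0.07218468 0.134608  ]
wp 0 13
[[[0.0135,-0.0068,-0.0085],[0.024,0.033,0.144]],[[0.0126,-0.0089,-0.0078],[0.024,0.033,0.143]],[[0.0115,-0.0108,-0.0072],[0.024,0.033,0.144]],[[0.01,-0.0125,-0.0066],[0.024,0.033,0.143]],[[0.0083,-0.0139,-0.006],[0.024,0.033,0.144]],[[0.0064,-0.0152,-0.0054],[0.024,0.033,0.143]],[[0.0044,-0.016,-0.0048],[0.024,0.033,0.144]],[[0.0022,-0.0166,-0.0043],[0.024,0.033,0.143]],[[-0.0001,-0.0169,-0.0039],[0.024,0.033,0.144]],[[-0.0024,-0.0168,-0.0035],[0.024,0.033,0.143]],[[-0.0047,-0.0164,-0.0032],[0.023,0.033,0.144]],[[-0.0069,-0.0156,-0.003],[0.024,0.032,0.143]],[[-0.0089,-0.0145,-0.0029],[0.023,0.033,0.144]]]
wp 1 5
[[[-0.0267,-0.0142,0.0445],[0.0,-0.0,-0.0]],[[-0.0267,-0.0142,0.0444],[0.0,-0.0,-0.0]],[[-0.0267,-0.0142,0.0445],[0.0,-0.0,-0.0]],[[-0.0268,-0.0142,0.0444],[0.0,-0.0,-0.0]],[[-0.0267,-0.0141,0.0445],[0.0,-0.0,-0.0]]]
wp 2 3
[[[-0.0084,-0.0397,0.0106],[0.0,-0.0,-0.0]],[[-0.0083,-0.0397,0.0107],[0.0,-0.0,-0.0]],[[-0.0084,-0.0396,0.0106],[0.0,-0.0,-0.0]]]
```

Request:
{"api": "drive_tool", "payload": {
  "commands": [
    [[0.0135, -0.007, -0.0085], [0.024, 0.033, 0.1435]],
    [[0.0125, -0.009, -0.008], [0.024, 0.033, 0.1435]],
    [[0.0115, -0.011, -0.007], [0.024, 0.033, 0.1435]],
    [[0.01, -0.0125, -0.0065], [0.024, 0.033, 0.1435]],
    [[0.0085, -0.014, -0.006], [0.024, 0.033, 0.1435]]
  ]
}}

```text
clock: 11.95
tcp_pos: [0.4433, -0.3603, 0.209]
ee_rot: [-2.73, -1.091, -0.061]
wrist_force: [-0.8, -0.0, -0.5]
finger_gap: 0.0301
grasp_force: 44.6
```

Request:
{"api": "drive_tool", "payload": {
  "commands": [
    [[0.0065, -0.015, -0.0055], [0.024, 0.033, 0.1435]],
    [[0.0045, -0.016, -0.005], [0.024, 0.033, 0.1435]],
    [[0.002, -0.0165, -0.0045], [0.024, 0.033, 0.1435]],
    [[0, -0.017, -0.004], [0.024, 0.033, 0.1435]],
    [[-0.0025, -0.017, -0.0035], [0.024, 0.033, 0.1435]]
  ]
}}

```text
clock: 12.58
tcp_pos: [0.4154, -0.2904, 0.2522]
ee_rot: [-2.768, -0.037, -0.104]
wrist_force: [-0.2, -0.4, -0.9]
finger_gap: 0.0299
grasp_force: 44.6
```

Request:
{"api": "drive_tool", "payload": {
  "commands": [
    [[-0.0045, -0.0165, -0.003], [0.024, 0.033, 0.1435]],
    [[-0.007, -0.0155, -0.003], [0.024, 0.033, 0.1435]],
    [[-0.009, -0.0145, -0.003], [0.024, 0.033, 0.1435]]
  ]
}}

```text
clock: 12.95
tcp_pos: [0.3985, -0.2483, 0.2774]
ee_rot: [-2.628, 0.565, -0.123]
wrist_force: [-0.2, 0.5, -0.0]
finger_gap: 0.0302
grasp_force: 44.6
```

```bash
python3 - <<'E'
from h import *
from workcell import arm
s=np.load("stand.npy");o=arm.observe();print(o["qpos"],o["tcp_pos"],o["finger_gap"])
B=place(s,-.12,.18,.16);C=place(s,-.001,.205,.128)
plan(o,[B,C])
E
```

```text
[-1.00274825  0.05595045  1.68298232  0.37819778  1.66608936  0.9773946 ] [ 0.39851223 -0.24828548  0.27742681] 0.030215691475761433
wp 0 5
[[[-0.0262,-0.0138,0.0441],[-0.001,0.001,-0.002]],[[-0.0262,-0.0139,0.0441],[-0.001,0.001,-0.001]],[[-0.0263,-0.0139,0.044],[-0.001,0.001,-0.002]],[[-0.0263,-0.014,0.044],[-0.001,0.0,-0.001]],[[-0.0263,-0.0141,0.044],[-0.002,0.001,-0.002]]]
wp 1 3
[[[-0.0083,-0.0397,0.0107],[0.0,-0.0,0.0]],[[-0.0083,-0.0397,0.0106],[0.0,-0.0,0.0]],[[-0.0084,-0.0396,0.0107],[0.0,-0.0,0.0]]]
```

Request:
{"api": "drive_tool", "payload": {
  "commands": [
    [[-0.026, -0.014, 0.044], [-0.001, 0.001, -0.001]],
    [[-0.026, -0.014, 0.044], [-0.001, 0.001, -0.001]],
    [[-0.0265, -0.014, 0.044], [-0.001, 0.001, -0.002]],
    [[-0.0265, -0.014, 0.044], [-0.001, 0, -0.002]],
    [[-0.026, -0.014, 0.044], [-0.002, 0.001, -0.002]]
  ]
}}

```text
clock: 13.58
tcp_pos: [0.3424, -0.0486, 0.1099]
ee_rot: [-2.64, 0.551, -0.13]
wrist_force: [0.9, -0.3, -0.8]
finger_gap: 0.0301
grasp_force: 44.6
```

```bash
python3 - <<'E'
from h import *
from workcell import arm
s=np.load("stand.npy");o=arm.observe();print(o["qpos"],o["tcp_pos"],o["finger_gap"])
plan(o,[place(s,-.03,.205,.128),place(s,-.001,.205,.128)])
E
```

```text
[-0.80719956 -0.11747237  2.23566384  0.44114703  1.23803223  0.98351778] [ 0.34239191 -0.04859529  0.10985565] 0.03012780889019213
wp 0 2
[[[-0.0119,-0.0455,0.0154],[0.001,-0.0,0.003]],[[-0.0121,-0.0455,0.0154],[0.001,-0.0,0.002]]]
wp 1 1
[[[0.0,-0.029,-0.0],[0.0,-0.0,0.0]]]
```

Request:
{"api": "drive_tool", "payload": {
  "commands": [
    [[-0.012, -0.0455, 0.0155], [0.001, 0, 0.003]],
    [[-0.012, -0.0455, 0.0155], [0.001, 0, 0.002]],
    [[0, -0.02, 0], [0, 0, 0]],
    [[0, -0.009, 0], [0, 0, 0]],
    [[0, 0, 0], [0, 0, 0]]
  ]
}}

```text
clock: 14.2
tcp_pos: [0.3705, 0.07, 0.1359]
ee_rot: [-2.639, 0.555, -0.131]
wrist_force: [0.5, 0.4, -1.3]
finger_gap: 0.03
grasp_force: 44.8
```

```bash
python3 - <<'E'
from h import *
from workcell import arm
s=np.load("stand.npy");o=arm.observe();print(o["qpos"],o["tcp_pos"],o["finger_gap"],o["wrist_force"],o["clock"])
C=place(s,-.001,.205,.128);print(delta(o,*C))
a=arm.camera("top");b=arm.camera("side")
pickle.dump(a,open("top4.pkl","wb"));pickle.dump(b,open("side4.pkl","wb"))
R=Rn.from_rotvec(o["ee_rot"]).as_matrix();t=o["tcp_pos"]
J=[t+.003*R[:,2]+x*R[:,0]+y*R[:,1] for x,y in[(.042,0),(.1035,.0135),(.1035,-.0135),(.097,0)]]
E=[world(s,st(n,.09,u))[0] for n,u in[(0,.05),(0,.23),(-.006,.23),(-.006,.05)]]
ims=[]
for p in(a,b):
    c=proj(p,[E[0]*.5+E[1]*.5])[0].astype(int);x0,y0=c-[30,35];k=6
    im=cv2.resize(p["color"][y0:y0+70,x0:x0+66][:,:,::-1],None,fx=k,fy=k,interpolation=3)
    for L,col in((E,(255,0,255)),):
        cv2.polylines(im,[((proj(p,L)-[x0,y0]+.5)*k).astype(int).reshape(-1,1,2)],True,col,1)
    for q in proj(p,J): cv2.circle(im,tuple(((q-[x0,y0]+.5)*k).astype(int).tolist()),3,(0,255,0),1)
    ims.append(im);print(x0,y0,proj(p,J).round(1).tolist())
cv2.imwrite("pics/st.png",np.hstack(ims))
E
```

```text
[-0.44981321 -0.21732451  2.24981663  0.49384436  1.17095624  1.32565867] [0.37053304 0.07003327 0.13593598] 0.02998190088770757 [ 0.5383127   0.43196667 -1.27625775] 14.2
(array([-0.002 , -0.0007,  0.0018]), array([ 0.002, -0.002,  0.003]))
241 168 [[262.5, 219.6], [272.3, 207.2], [266.4, 204.2], [268.6, 207.1]]
275 213 [[319.0, 260.2], [309.0, 251.3], [305.1, 253.2], [308.3, 253.1]]
```

View pics/st.png

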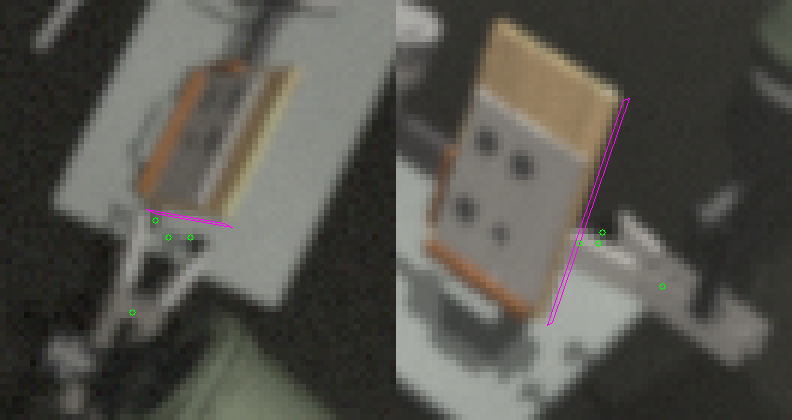

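The staging view shows the jaws open in front of the free edge. Top-panel jaw tips are at (140,215) and (208,240), mid (174,227), where predicted. The real board edge lies about 1.5–2 px beyond the model (magenta). I refit the stand with these board corners.

```bash
python3 - <<'E'
from h import *
from workcell import arm
T=pickle.load(open("top4.pkl","rb"));S=pickle.load(open("side4.pkl","rb"));s0=np.load("stand.npy");o=arm.observe()
ct=lambda a:np.array(a)/6+[241,168]-.5; cs=lambda a:(np.array(a)-[396,0])/6+[275,213]-.5
ta=[(st(-.006,-.015,.23),(299,66)),(st(-.006,.09,.23),(231,212)),(np.array([.1,.115,.02]),(54,205)),(np.array([-.08,.115,.02]),(281,307))]
sa=[(st(-.006,.09,.23),(622,96)),(st(0,.09,.05),(537,320)),(st(-.006,-.015,.23),(500,18))]
f=lambda s:np.r_[(proj(T,world(s,[a for a,_ in ta]))-ct([b for _,b in ta])).ravel(),(proj(S,world(s,[a for a,_ in sa]))-cs([b for _,b in sa])).ravel()]
r=least_squares(f,s0,loss='soft_l1');s=r.x;print(s0,s,f(s).round(1))
g=lambda v:f([v[0],v[1],s0[2]]);r2=least_squares(g,s0[:2],loss='soft_l1');print("yaw kept",r2.x)
np.save("stand2.npy",s)
for q in (s,np.r_[r2.x,s0[2]]):
    R=stR(q);x=R.T@(o["tcp_pos"]-[q[0],q[1],0])-[.05,0,.02];print("tool n,y,u",x@N,x[1],x@U,delta(o,*place(q,-.001,.16,.128)))
E
```

```text
[ 0.55956963 -0.0043623   1.15415912] [ 0.56601561 -0.00363383  1.17325255] [ 1.  -0.   0.6  0.8 -0.4 -0.3 -0.3 -0.3 -0.4 -0.1  0.5  0.5 -0.4  0.5]
yaw kept [ 0.56616659 -0.00514475]
tool n,y,u -0.0016148407436867812 0.20839185628834658 0.12975289898282985 (array([ 0.0484, -0.0014,  0.0023]), array([ 0.002, -0.011, -0.016]))
tool n,y,u -0.004002585315498523 0.2089442896133549 0.13091754876062497 (array([ 0.0489, -0.003 ,  0.003 ]), array([ 0.002, -0.002,  0.001]))
```

Request:
{"api": "drive_tool", "payload": {
  "commands": [
    [[0.01, -0.002, 0.001], [0, 0, -0.008]],
    [[0.008, 0, 0.001], [0, 0, 0]],
    [[0.008, 0, 0], [0, 0, 0]]
  ]
}}

```text
clock: 14.68
tcp_pos: [0.3967, 0.0613, 0.1356]
ee_rot: [-2.641, 0.546, -0.135]
wrist_force: [0.5, -0.0, -0.2]
finger_gap: 0.03
grasp_force: 44.8
```

Request:
{"api": "drive_tool", "payload": {
  "commands": [
    [[0.008, 0, 0], [0, 0, 0]],
    [[0.008, 0, 0], [0, 0, 0]],
    [[0.006, 0, 0], [0, 0, 0]],
    [[0, 0, 0], [0, 0, 0]]
  ]
}}

```text
clock: 15.18
tcp_pos: [0.4166, 0.0529, 0.136]
ee_rot: [-2.641, 0.545, -0.136]
wrist_force: [0.8, 0.1, -0.6]
finger_gap: 0.0299
grasp_force: 44.8
```

```bash
python3 - <<'E'
from h import *
from workcell import arm
s=np.load("stand2.npy");o=arm.observe();print(o["wrist_force"],o["moment"],delta(o,*place(s,-.001,.16,.128)))
for n in("side","top"):
    p=arm.camera(n);pickle.dump(p,open(n+"5.pkl","wb"))
    q0=pickle.load(open(n+"4.pkl","rb"))
    for q in("plate","clip","clip_jaw"):
        for im in(p,): print(n,q,[(round(d["p"],2),d["location"],int(d["pixels"].sum())) for d in arm.outline_of(im,q)[:2]])
    R=Rn.from_rotvec(o["ee_rot"]).as_matrix();print(proj(p,[o["tcp_pos"]+.097*R[:,0]+.003*R[:,2], world(s,st(0,.0375,.12))[0]]).round(1).tolist())
E
```

```text
[ 0.79598854  0.13907765 -0.59832229] [-0.26654755  0.15295793  0.00093464] (array([-0.0003,  0.0018,  0.0007]), array([ 0.001, -0.012, -0.007]))
side plate [(0.92, [291.7, 243.4], 445)]
side clip [(0.78, [388.4, 229.0], 295), (0.69, [355.5, 164.2], 181)]
side clip_jaw [(0.74, [313.6, 252.9], 228), (0.71, [352.7, 160.4], 197)]
[[298.4, 247.3], [293.3, 245.6]]
top plate [(0.6, [275.4, 187.9], 204)]
top clip [(0.67, [448.0, 226.7], 294), (0.46, [265.1, 204.2], 109)]
top clip_jaw [(0.59, [448.0, 224.9], 236), (0.5, [342.7, 272.2], 39)]
[[273.2, 195.7], [275.4, 190.1]]
```

Request:
{"api": "drive_tool", "payload": {
  "commands": [
    [[0, 0, 0], [0, 0, 0]],
    [[0, 0, 0], [0, 0, 0]],
    [[0, 0, 0], [0, 0, 0]]
  ],
  "grip": 0.0
}}

```text
clock: 15.95
tcp_pos: [0.4162, 0.0531, 0.1359]
ee_rot: [-2.641, 0.545, -0.136]
wrist_force: [0.0, 0.3, -0.6]
finger_gap: 0.0427
grasp_force: 8.6
```

Request:
{"api": "drive_tool", "payload": {
  "commands": [
    [[0, 0, 0], [0, 0, 0]],
    [[0, 0, 0], [0, 0, 0]],
    [[0, 0, 0], [0, 0, 0]]
  ],
  "grip": 0.15
}}

```text
clock: 16.32
tcp_pos: [0.4166, 0.0531, 0.1361]
ee_rot: [-2.641, 0.545, -0.137]
wrist_force: [1.9, 1.5, -0.8]
finger_gap: 0.0491
grasp_force: 4.9
```

```bash
python3 - <<'E'
from h import *
from workcell import arm
o=arm.observe();print(o["wrist_force"],o["grasp_force"],o["finger_gap"])
p=arm.camera("side");q0=pickle.load(open("side5.pkl","rb"))
for q in("plate","clip_jaw"): print(q,[(round(d["p"],2),d["location"],int(d["pixels"].sum())) for d in arm.outline_of(p,q)[:2]])
d=cv2.absdiff(p["color"],q0["color"]).sum(2)>90;ys,xs=np.nonzero(d);print(len(xs),list(zip(xs,ys))[:40])
E
```

```text
[ 1.85762521  1.46151705 -0.75965034] 4.8994640610180795 0.04913111279634561
plate [(0.81, [291.5, 241.1], 489)]
clip_jaw [(0.7, [349.8, 160.2], 220), (0.68, [311.9, 261.6], 218)]
196 [(np.int64(306), np.int64(246)), (np.int64(307), np.int64(246)), (np.int64(306), np.int64(247)), (np.int64(307), np.int64(247)), (np.int64(308), np.int64(247)), (np.int64(298), np.int64(248)), (np.int64(299), np.int64(248)), (np.int64(300), np.int64(248)), (np.int64(306), np.int64(248)), (np.int64(307), np.int64(248)), (np.int64(308), np.int64(248)), (np.int64(309), np.int64(248)), (np.int64(300), np.int64(249)), (np.int64(301), np.int64(249)), (np.int64(302), np.int64(249)), (np.int64(305), np.int64(249)), (np.int64(306), np.int64(249)), (np.int64(307), np.int64(249)), (np.int64(308), np.int64(249)), (np.int64(309), np.int64(249)), (np.int64(310), np.int64(249)), (np.int64(302), np.int64(250)), (np.int64(303), np.int64(250)), (np.int64(304), np.int64(250)), (np.int64(305), np.int64(250)), (np.int64(306), np.int64(250)), (np.int64(307), np.int64(250)), (np.int64(308), np.int64(250)), (np.int64(309), np.int64(250)), (np.int64(310), np.int64(250)), (np.int64(311), np.int64(250)), (np.int64(303), np.int64(251)), (np.int64(304), np.int64(251)), (np.int64(307), np.int64(251)), (np.int64(308), np.int64(251)), (np.int64(309), np.int64(251)), (np.int64(310), np.int64(251)), (np.int64(311), np.int64(251)), (np.int64(312), np.int64(251)), (np.int64(313), np.int64(251))]
```

```bash
python3 - <<'E'
from h import *
from workcell import arm
o=arm.observe();s=np.load("stand2.npy")
p=arm.camera("side");pickle.dump(p,open("side6.pkl","wb"))
C=arm.outline_of(p,"clip_jaw");P=arm.outline_of(p,"plate")[0]["pixels"]
c=min(C,key=lambda d:abs(d["location"][0]-312)+abs(d["location"][1]-258));print(c["p"],c["location"]);m=c["pixels"]
for r in range(215,285): print(r,"".join("C" if m[r,x] else "p" if P[r,x] else "." for x in range(272,345)))
Q=[st(.004,.085,.06),st(.004,.085,.18),st(.004,-.01,.18),st(.004,-.01,.06),st(0,.09,.23),st(.006,.063,.128),st(-.001,.118,.128),st(-.001,.16,.128)]
print(proj(p,world(s,Q)).round(1).tolist())
E
```

```text
0.52 [312.3, 260.0]
215 .........................................................................
216 .........................................................................
217 .........................................................................
218 .........................................................................
219 .........................................................................
220 .........................................................................
221 .........................................................................
222 .........................................................................
223 .........................................................................
224 .........................................................................
225 .........................................................................
226 .........................................................................
227 .........................................................................
228 ..............................................................
[... 3808 characters left out ...]
.........................
278 .........................................................................
279 .........................................................................
280 .........................................................................
281 .........................................................................
282 .........................................................................
283 .........................................................................
284 .........................................................................
[[297.6, 264.0], [305.8, 239.1], [287.7, 227.7], [280.2, 252.3], [310.9, 228.7], [297.7, 247.5], [309.3, 253.8], [317.6, 259.2]]
```

The clip drooped in the fingers during the slow release: its mask now lies at rows 257–266, with the jaws at the plate's foot (296,262). The plate has not moved. I grip again, back out and correct the tilt.

Request:
{"api": "drive_tool", "payload": {
  "commands": [
    [[0, 0, 0], [0, 0, 0]],
    [[0, 0, 0], [0, 0, 0]],
    [[0, 0, 0], [0, 0, 0]],
    [[0, 0, 0], [0, 0, 0]]
  ],
  "grip": -0.4,
  "squeeze": 60
}}

```text
clock: 17.12
tcp_pos: [0.416, 0.0531, 0.1358]
ee_rot: [-2.641, 0.546, -0.135]
wrist_force: [-0.2, 0.3, -0.9]
finger_gap: 0.0283
grasp_force: 59.4
```

```bash
cat > m.py <<'E'
from h import *
from workcell import arm
import sys
o=arm.observe();s=np.load("stand2.npy");print(o["wrist_force"],o["finger_gap"],o["tcp_pos"])
R=Rn.from_rotvec(o["ee_rot"]).as_matrix();t=o["tcp_pos"]
def mask(p,q,at):
    C=[d for d in arm.outline_of(p,q)]
    C=[d for d in C if np.hypot(*(np.array(d["location"])-at))<30]
    return C[0]["pixels"] if C else None
for nm in("side","top"):
    p=arm.camera(nm);at=proj(p,[t+.04*R[:,0]])[0]
    m=None
    for q in("clip_jaw","clip","clip_arm"):
        m=mask(p,q,at)
        if m is not None: break
    P=mask(p,"plate",proj(p,world(s,st(.004,.0375,.12)))[0])
    pickle.dump((p,m,P),open(nm+"m.pkl","wb"))
    pts={c:t+x*R[:,0]+.003*R[:,2] for c,x in zip("1234",(-.037,0,.042,.1))}
    print(nm,{k:proj(p,[v])[0].round(1).tolist() for k,v in pts.items()})
    if m is None: print("no clip");continue
    ys,xs=np.nonzero(m);r0,r1,c0,c1=ys.min()-3,ys.max()+4,xs.min()-6,xs.max()+6
    print(q,"cols from",c0)
    for r in range(r0,r1): print(r,"".join("C" if m[r,x] else "p" if P is not None and P[r,x] else "." for x in range(c0,c1)))
E
python3 m.py
```

```text
[-0.23658899  0.34437307 -0.87510908] 0.028307480398451507 [0.41598863 0.05310664 0.13575442]
side {'1': [324.6, 264.8], '2': [317.2, 259.9], '3': [309.0, 254.4], '4': [298.0, 247.0]}
clip_jaw cols from 288
253 pppppppppppppp...............................
254 pppppppppppppp...............................
255 ppppppppppppp................................
256 ppppppppppppp...CC...........................
257 ppppppppppppp..CCCCCCCCCC....................
258 .ppppppppppp...CCCCCCCCCC.......CCCCCC.......
259 ...pppp..CCCCCCCCCCCCCCCCC.....CCCCCCCCC.....
260 ......CCCCCCCCCCCCCCCCCCCC.....CCCCCCCCC.....
261 ......CCCCCCCCCCCCCCCCCCCCC...CCCCCCCCCC.....
262 ......CCCCCCCCCCCCCCCCCCCCCCCCCCCCCCCCCC.....
263 .......CCCCCCCCCCCCCCCCCCCCCCCCCCCCCCCCC.....
264 ........CCCCCCCCCCCCCCCCCCCCCCCCCCCCCCC......
265 .......................CCCCCCCCCCCCCC........
266 .............................................
267 .............................................
268 .............................................
top {'1': [258.5, 226.4], '2': [262.6, 217.9], '3': [267.2, 208.3], '4': [273.5, 195.2]}
clip
[... 718 characters left out ...]

212 ...........CCCCCCCCCC.........
213 ...........CCCCCCCCC..........
214 ..............................
215 ..............................
216 ..............................
217 ..............................
218 ..............................
219 ..............................
220 ........CC....................
221 .......CCCC...................
222 .......CCCC...................
223 .......CCCC...................
224 ......CCCCC...................
225 ......CCCC....................
226 .......CC...CC................
227 ............CC................
228 ............C.................
229 ..............................
230 ..............................
231 ..............................
```

```bash
cat > fit.py <<'E'
from h import *
from workcell import arm
def fitclip(o,tipS,tipT,rearS,rearT=None):
    R=Rn.from_rotvec(o["ee_rot"]).as_matrix();t=o["tcp_pos"]
    S=pickle.load(open("sidem.pkl","rb"))[0];T=pickle.load(open("topm.pkl","rb"))[0]
    def X(v,x,y): # clip coords rel. to grasp centre; v=phi,x0,z0
        c,q=np.cos(v[0]),np.sin(v[0]); return t+(c*x+v[1])*R[:,0]+y*R[:,1]+(q*x+v[2])*R[:,2]
    f=lambda v:np.r_[proj(S,X(v,.103,-.016))[0]-tipS,proj(T,X(v,.103,-.016))[0]-tipT,proj(S,X(v,-.035,0))[0]-rearS,(v[1])/.004,(v[2]-.003)/.02]
    r=least_squares(f,[.3,0,.003]);return r.x,r.fun.round(1)
E
python3 - <<'E'
from fit import *
print(fitclip(arm.observe(),[294.5,261.5],[266,195.5],[326,262]))
E
```

```text
(array([ 0.50312481, -0.00316014,  0.00782833]), array([-0.2, -0.7, -1. ,  0.4, -1.1, -0.2, -0.8,  0.2]))
```

Request:
{"api": "drive_tool", "payload": {
  "commands": [
    [[0, 0, 0], [0, 0.1, 0]],
    [[0, 0, 0], [0, 0.1, 0]],
    [[0, 0, 0], [0, 0.1, 0]],
    [[0, 0, 0], [0, 0, 0]]
  ]
}}

```text
clock: 17.92
tcp_pos: [0.4142, 0.0543, 0.1348]
ee_rot: [-2.636, 0.64, -0.534]
wrist_force: [0.5, 0.6, -0.8]
finger_gap: 0.0286
grasp_force: 59.4
```

```bash
python3 m.py; python3 -c "
from workcell import arm;print(arm.observe()['qpos'])"
```

```text
[ 0.48476344  0.60022743 -0.76416589] 0.028642988322746803 [0.41421778 0.05430749 0.13484925]
side {'1': [323.6, 267.2], '2': [317.4, 260.2], '3': [310.5, 252.4], '4': [301.0, 241.8]}
clip_jaw cols from 288
250 pppppppppppppppp............................
251 ppppppppppppppp.............................
252 ppppppppppppppp.............................
253 pppppp.CC.pppp...CCCC.......................
254 pppppp.CCCC.....CCCCCCC.....................
255 ppppppCCCCCCCCCCCCCCCCCCC...................
256 ppppppCCCCCCCCCCCCCCCCCCCCC.................
257 pppppp.CCCCCCCCCCCCCCCCCCCC.................
258 .pppppp...CCCCCCCCCCCCCCCCC.................
259 ...ppppppp...CCCCCCCCCCCCC..................
260 ....ppppppp.....CCCCCCCCCC........CC........
261 ......ppppp.......CCCCCCCCC.....CCCCCC......
262 .......pppp..........CCCCCCC..CCCCCCCCC.....
263 .......................CCCCCCCCCCCCCCCC.....
264 ........................CCCCCCCCCCCCCCC.....
265 ..........................CCCCCCCCCCCCC.....
266 .............................CCCCCCCCC......
267 ..............................CCCCCC........
268 .......
[... 320 characters left out ...]
p
192 ..............pppppp
193 ..............pppppp
194 ..........CC..pppppp
195 ..........CCC.pppppp
196 .........CCC..pppppp
197 .........CCC.ppppppp
198 .........CC.pppppppp
199 .........CC.pppppppp
200 .........C..ppppppp.
201 .........C..........
202 ........CC..........
203 ........CC..........
204 ........CC..........
205 ........CC..........
206 .......CCCC.........
207 .......CCCCCCC......
208 .......CCCCCCCC.....
209 ......CCCCCCCCC.....
210 ......CCCCCCCC......
211 ......CC.CCCCC......
212 ...........CC.......
213 ...........C........
214 ....................
215 ....................
216 ....................
[-0.42431736 -0.3099919   2.34734515  0.58863128  0.86396754  1.2884906 ]
```

```bash
python3 - <<'E'
from fit import *
o=arm.observe();v,e=fitclip(o,[294.7,255.5],[267,194],[324,264.5]);print(v,e)
s=np.load("stand2.npy");R=Rn.from_rotvec(o["ee_rot"]).as_matrix();t=o["tcp_pos"]
x=.097;X=t+(np.cos(v[0])*x+v[1])*R[:,0]+(np.sin(v[0])*x+v[2])*R[:,2]
Q=stR(s).T@(X-[s[0],s[1],0])-[.05,0,.02];print("pad n,y,u",Q@N,Q[1],Q@U,"in from edge",.085-Q[1],"up",Q@U-.06)
pin=np.sin(v[0])*R[:,0]-np.cos(v[0])*R[:,2];print("pin angle",np.arccos(abs(pin@(stR(s)@U))))
E
```

```text
[ 0.57578114 -0.00541111  0.00897303] [-1.1 -0.   0.4 -0.3  0.4 -0.6 -1.4  0.3]
pad n,y,u 0.00016202562419355152 0.0678253651088153 0.09362440536838969 in from edge 0.017174634891184704 up 0.03362440536838969
pin angle 0.26394491667353326
```

Request:
{"api": "drive_tool", "payload": {
  "commands": [
    [[0.002, 0, -0.004], [0, 0.04, 0]],
    [[0.002, 0, -0.004], [0, 0.04, 0]],
    [[0, 0, 0], [0, 0, 0]],
    [[0, 0, 0], [0, 0, 0]]
  ]
}}

```text
clock: 18.73
tcp_pos: [0.4157, 0.0491, 0.144]
ee_rot: [-2.625, 0.664, -0.647]
wrist_force: [0.6, 0.4, -2.0]
finger_gap: 0.0285
grasp_force: 59.4
```

Request:
{"api": "drive_tool", "payload": {
  "commands": [
    [[0, 0, 0], [0, 0, 0]],
    [[0, 0, 0], [0, 0, 0]],
    [[0, 0, 0], [0, 0, 0]],
    [[0, 0, 0], [0, 0, 0]],
    [[0, 0, 0], [0, 0, 0]]
  ],
  "grip": 1
}}

```text
clock: 19.35
tcp_pos: [0.4158, 0.049, 0.1439]
ee_rot: [-2.625, 0.665, -0.646]
wrist_force: [0.3, 0.5, -1.0]
finger_gap: 0.0856
grasp_force: 0.0
```

```bash
python3 m.py
```

```text
[ 0.28232047  0.54809722 -0.97380536] 0.0855553012729351 [0.41582064 0.04903391 0.14390902]
side {'1': [323.2, 265.0], '2': [317.4, 257.6], '3': [310.9, 249.3], '4': [302.0, 238.0]}
clip_jaw cols from 290
248 pppppppppppppp...............................
249 pppppppppppppp...............................
250 ppppppppppppp................................
251 ppppppppppppp..CCC...........................
252 pppppp.CCCp..CCCCCCCC........................
253 ppppppCCCCCCCCCCCCCCCCC......................
254 ppppp.CCCCCCCCCCCCCCCCC......................
255 ppppp.CCCCCCCCCCCCCCCCC......................
256 ppppppCCCCCCCCCCCCCCCCC........CCCCC.........
257 pppppppCCCCCCCCCCCCCCCC.......CCCCCCCC.......
258 pppppppp.CCCCCCCCCCCCCC.....CCCCCCCCCCCC.....
259 ppppppppp...CCCCCCCCCCCC...CCCCCCCCCCCCC.....
260 ..ppppppp......CCCCCCCCCCCCCCCCCCCCCCCCC.....
261 ...pppppp.........CCCCCCCCCCCCCCCCCCCCCC.....
262 .....pppp...........CCCCCCCCCCCCCCCCCC.......
263 ........................CCCCCCCCCCC..........
264 ..........................CCCCCCCC...........
265 .............................CCCC........
[... 552 characters left out ...]
....
203 ............C...........
204 ...........CC...........
205 ...........CC...........
206 ..........CCCC...CC.....
207 ..........CCCCC.CCC.....
208 .........CCCCCCCCCC.....
209 .........CCCCCCCCCC.....
210 .........CCCCCCCCCC.....
211 ........CCCCCCCCCCC.....
212 ........CCCCCCCCCC......
213 .......CCC...CCCCC......
214 ......CCC.....CCCC......
215 ......CCC.....CCC.......
216 ......CC......CCC.......
217 ......C.......CCC.......
218 ..............CCC.......
219 .............CCCC.......
220 .............CCC........
221 .............CCC........
222 .............CCC........
223 ..............C.........
224 ........................
225 ........................
226 ........................
```

The clip now holds by itself, with the front jaw on the plate and the handles spread. I retract along the tool axis.

Request:
{"api": "drive_tool", "payload": {
  "commands": [
    [[0, 0, -0.02], [0, 0, 0]],
    [[0, 0, -0.03], [0, 0, 0]],
    [[0, 0, -0.04], [0, 0, 0]],
    [[0, 0, -0.04], [0, 0, 0]],
    [[0, 0, 0], [0, 0, 0]]
  ]
}}

```text
clock: 20.27
tcp_pos: [0.3509, 0.018, 0.2555]
ee_rot: [-2.627, 0.667, -0.658]
wrist_force: [0.2, -0.9, 0.2]
finger_gap: 0.0853
grasp_force: 0.0
```

```bash
python3 - <<'E'
from h import *
from workcell import arm
o=arm.observe();s=np.load("stand2.npy");print(o["qpos"],o["tcp_pos"],o["wrist_force"],o["clock"])
pics={}
for nm in("side","top"):
    p=arm.camera(nm);at=proj(p,world(s,st(0,.13,.1)))[0];pickle.dump(p,open(nm+"7.pkl","wb"))
    for q in("clip_jaw","clip","clip_arm","plate","lug"):
        r=[d for d in arm.outline_of(p,q) if np.hypot(*(np.array(d["location"])-at))<50]
        print(nm,q,[(round(d["p"],2),d["location"],int(d["pixels"].sum())) for d in r[:2]])
        if q=="clip_jaw" and r:
            m=r[0]["pixels"];ys,xs=np.nonzero(m)
            print("from col",xs.min())
            for y in range(ys.min(),ys.max()+1): print(y,"".join(".C"[int(m[y,x])] for x in range(xs.min(),xs.max()+1)))
    print(proj(p,world(s,[st(.004,.085,.06),st(.004,.085,.18),st(0,.09,.06)])).round(1).tolist())
E
```

```text
[-0.71803384 -0.80104591  2.3467181   0.53953953  1.3452015   1.29402162] [0.3508773  0.01803822 0.25545838] [ 0.23475525 -0.90551599  0.16423611] 20.275
side clip_jaw [(0.54, [315.8, 256.9], 285)]
from col 295
251 ..........CCC......................
252 .CCCC...CCCCCCCC...................
253 .CCCCCCCCCCCCCCCCCCC...............
254 CCCCCCCCCCCCCCCCCCCCCCC............
255 .CCCCCCCCCCCCCCCCCCCCCCCCCC........
256 .CCCCCCCCCCCCCCCCCCCCCCCCCCCCC.....
257 ..CCCCCCCCCCCCCCCCCCCCCCCCCCCCCCC..
258 .....CCCCCCCCCCCCCCCCCCCCCCCCCCCCC.
259 .......CCCCCCCCCCCCCCCCCCCCCCCCCCCC
260 ..........CCCCCCCCCCCCCCCCCCCCCCCCC
261 .............CCCCCCCCCCCCCCCCCCCCC.
262 ................CCCCCCCCCCCCCCCC...
263 ...................CCCCCCCCCCC.....
264 .....................CCCCCCCC......
265 ........................CCCC.......
side clip []
side clip_arm []
side plate [(0.83, [291.7, 239.2], 458)]
side lug []
[[297.6, 264.0], [305.8, 239.1], [299.2, 264.3]]
top clip_jaw [(0.67, [267.3, 213.9], 241)]
from col 254
195 .............CCC..
196 ............CCCCC.
197 ...........CCCCC..
198 ...........CCCCC..
199 .....
[... 267 characters left out ...]
211 .......CCCCCCCCCC.
212 ......CCCCCCCCCCC.
213 ......CCCC..CCCCC.
214 .....CCCC....CCCC.
215 ....CCCC.....CCCC.
216 ...CCCCC.....CCC..
217 ...CCCC.....CCCC..
218 ..CCCCC.....CCCC..
219 .CCCCC......CCCC..
220 .CCCCC......CCCC..
221 CCCCCC.....CCCCC..
222 CCCCC......CCCCC..
223 CCCCC......CCCC...
224 CCCC.......CCCC...
225 CCC........CCCC...
226 ..........CCCCC...
227 ..........CCCCC...
228 ..........CCCC....
229 ..........CCCC....
230 ...........CC.....
top clip [(0.58, [264.4, 211.2], 289), (0.51, [279.9, 173.5], 3173)]
top clip_arm [(0.49, [267.5, 218.0], 87)]
top plate [(0.59, [272.5, 191.0], 178), (0.54, [281.8, 170.5], 2929)]
top lug []
[[265.5, 199.8], [273.9, 200.8], [265.8, 201.3]]
```

```bash
python3 - <<'E'
from h import *
s=np.load("stand2.npy");T=pickle.load(open("top7.pkl","rb"));S=pickle.load(open("side7.pkl","rb"))
Q=[]
for nm,a,b in[("rear",(261,226),(324.5,261)),("hinge",(267,210),(311.5,257)),("fronttip",(268.5,196),(296,254.5))]:
    X,e=tri(T,a,S,b);q=stR(s).T@(X-[s[0],s[1],0])-[.05,0,.02];v=np.array([q@N,q[1],q@U]);Q.append(v);print(nm,v.round(4),e.round(1))
d=Q[1]-Q[0];print("pitch",np.arctan2(d[2],-d[1]),"yaw",np.arctan2(d[0],-d[1]),np.linalg.norm(d));d=Q[2]-Q[0];print(np.arctan2(d[2],-d[1]))
for f in(-2.2,-2.3,-2.4): print(proj(T,world(s,[st(.084*np.cos(f),-.09+.084*np.sin(f),.192)])).round(1).tolist())
E
```

```text
rear [-0.0035  0.1909  0.1372] [-0.  -0.4  0.3  0.1]
hinge [-0.0057  0.1264  0.117 ] [ 0.   0.7 -0.6 -0.2]
fronttip [0.01   0.0685 0.0984] [-0.  -0.2  0.2  0.1]
pitch -0.30254689568374415 yaw -0.0342320702660487 0.06759804230018664
-0.30695907014271706
[[312.4, 151.4]]
[[313.2, 153.4]]
[[313.9, 155.4]]
```

The clip looks good: pitch about 0.30 rad, pads about 10 mm in and 40 mm up. Before handing in, I check the collar angle again against the refitted stand.

```bash
python3 - <<'E'
from h import *
s1=np.load("stand.npy");s2=np.load("stand2.npy");T=pickle.load(open("top7.pkl","rb"));S=pickle.load(open("side7.pkl","rb"))
for s in(s1,s2):
    X=stR(s).T@(np.array([.6596,-.1093,.1592])-[s[0],s[1],0])-[.05,0,.02];print("grip f",np.arctan2(X[1]+.09,X@N),np.hypot(X[1]+.09,X@N))
    X=stR(s).T@(np.array([.6887,-.0567,.1885])-[s[0],s[1],0])-[.05,0,.02];print("start f",np.arctan2(X[1]+.09,X@N),np.hypot(X[1]+.09,X@N))
    z=stR(s); R=Rn.from_rotvec([-1.622,-2.515,-.695]).as_matrix();r=-R[:,0];print("tool-x f",np.arctan2((z.T@r)[1],(z.T@r)@N))
g=cv2.cvtColor(T["color"],cv2.COLOR_RGB2GRAY)
for y in range(148,170): print(y,g[y,286:320])
h=cv2.cvtColor(S["color"],cv2.COLOR_RGB2GRAY)
print()
for y in range(202,226): print(y,h[y,262:288])
E
```

```text
grip f -2.22620195854768 0.05542408914350028
start f -0.9822384792232055 0.059230292030505366
tool-x f -2.29933240734814
grip f -2.3787974425951948 0.05383259650956148
start f -1.006344533471329 0.05167779416451722
tool-x f -2.316489778179862
148 [43 40 44 43 36 45 37 41 42 39 43 42 43 38 43 43 43 42 44 45 39 46 39 38
 42 38 41 36 44 43 39 42 43 42]
149 [43 39 44 39 40 41 41 36 38 37 43 42 41 39 45 44 38 42 41 36 37 41 43 41
 39 40 35 44 41 44 42 36 40 39]
150 [54 48 42 46 40 42 43 38 42 39 41 35 41 39 34 35 41 42 43 37 42 39 41 36
 39 43 38 45 40 39 43 44 44 38]
151 [91 73 58 51 43 40 38 40 42 44 40 40 37 42 38 41 32 40 38 41 44 43 41 43
 41 40 44 39 42 43 41 40 43 43]
152 [130 113  97  79  58  44  41  48  50  41  46  42  39  38  39  38  45  45
  42  39  40  45  44  39  43  39  40  42  43  37  37  42  44  46]
153 [138 135 131 117  96  69  62  59  62  69  65  56  47  38  38  42  43  41
  42  39  45  39  49  49  54  63  64  54  41  42  44  41  37  39]
154 [142 138 137 128 119 104 100 104 110 108 105  87  73  56  37  41  40  39
  38  39  51  63  76  87  97 104 101  82  53  41  40  41  
[... 4065 characters left out ...]
25 137 144 146 145 146 148
 142 116  78  53  50  51  50  49]
220 [ 55  53  53  55  63  82  89  86  93  94  91 105 105 106 112 109 105 102
  97  77  59  51  49  48  50  49]
221 [56 52 54 57 71 96 95 92 97 92 91 99 91 88 90 83 75 71 69 62 52 50 50 51
 50 50]
222 [ 53  52  51  56  74  99 111 106 104  94  97  98  88  89  86  78  76  71
  63  55  51  49  50  50  50  49]
223 [ 51  52  50  54  70  98 115 120 112 103 106 100  90  91  87  80  81  73
  60  54  49  52  49  48  50  52]
224 [ 51  52  51  54  62  82 107 119 120 116 113 105  99 102  95  89  86  74
  60  52  49  50  50  49  50  53]
225 [ 50  53  52  49  55  73  97 114 117 117 114 110 109 108 105  97  87  71
  55  52  53  48  48  46  50  52]
```

```bash
cat > lug.py <<'E'
from h import *
from scipy.optimize import minimize
T=pickle.load(open("top7.pkl","rb"));S=pickle.load(open("side7.pkl","rb"))
def pol(r,f,w,u): # point at radius r, lateral w
    return st(r*np.cos(f)-w*np.sin(f),-.09+r*np.sin(f)+w*np.cos(f),u)
def parts(f):
    a=np.linspace(0,2*np.pi,40)
    return [[pol(.03,x,0,u) for x in a for u in(.168,.192)],[pol(.019,x,0,u) for x in a for u in(.0,.195)],
     [pol(r,f,w,u) for r in(.02,.084) for w in(-.007,.007) for u in(.168,.192)],
     [pol(r,-2.298,w,u) for r in(.02,.086) for w in(-.005,.005) for u in(.156,.162)],
     [np.array([x,y,z]) for x in(-.08,.1) for y in(-.155,.115) for z in(0,.02)]]
K=8
def render(p,s,f,off,box):
    x0,y0,w,h=box;m=np.zeros((h*K,w*K),np.uint8)
    for P in parts(f):
        q=((proj(p,world(s,P))+off-[x0,y0]+.5)*K).astype(np.float32)
        cv2.fillConvexPoly(m,np.round(cv2.convexHull(q)).astype(np.int32),1)
    return cv2.GaussianBlur(cv2.resize(m.astype(np.float32),(w,h),interpolation=cv2.INTER_AREA),(0,0),.8)
def img(p,box,lo,hi):
    x0,y0,w,h=box;g=cv2.cvtColor(p["color"],cv2.COLOR_RGB2GRAY)[y0:y0+h,x0:x0+w].astype(float);return np.clip((g-lo)/(hi-lo),0,1)
bt=(291,148,28,13);bs=(262,204,18,15)
IT=img(T,bt,41,140);IS=img(S,bs,55,150)
for yaw in(1.154,1.173):
    s=np.r_[np.load("stand2.npy")[:2],yaw]
    for nm,p,b,I in(("top",T,bt,IT),("side",S,bs,IS)):
        out=[]
        for f in np.arange(-2.55,-2.04,.05):
            r=min((minimize(lambda o:((render(p,s,f,o,b)-I)**2).sum(),o0,method="Nelder-Mead",options=dict(initial_simplex=np.array(o0)+[[0,0],[1,0],[0,1]],xatol=.05,fatol=.01)) for o0 in([0,0],[0,2.])),key=lambda r:r.fun)
            out.append((round(f,2),round(r.fun,2),r.x.round(1).tolist()))
        print(yaw,nm,*out,sep="\n ")
E
python3 lug.py
```

```text
1.154
 top
 (np.float64(-2.55), np.float64(13.77), [1.0, 1.0])
 (np.float64(-2.5), np.float64(15.27), [-1.1, -0.5])
 (np.float64(-2.45), np.float64(7.8), [-1.1, -0.4])
 (np.float64(-2.4), np.float64(2.54), [-0.8, -0.0])
 (np.float64(-2.35), np.float64(0.36), [-0.6, 0.2])
 (np.float64(-2.3), np.float64(0.83), [-0.1, 0.6])
 (np.float64(-2.25), np.float64(2.71), [0.4, 1.2])
 (np.float64(-2.2), np.float64(4.99), [1.2, 1.5])
 (np.float64(-2.15), np.float64(8.68), [1.7, 1.6])
 (np.float64(-2.1), np.float64(13.73), [2.3, 1.8])
 (np.float64(-2.05), np.float64(20.02), [2.4, 1.9])
1.154
 side
 (np.float64(-2.55), np.float64(16.63), [-1.6, -0.5])
 (np.float64(-2.5), np.float64(11.4), [-1.3, -0.3])
 (np.float64(-2.45), np.float64(6.84), [-0.7, -0.2])
 (np.float64(-2.4), np.float64(3.84), [-0.3, -0.3])
 (np.float64(-2.35), np.float64(2.41), [0.3, -0.1])
 (np.float64(-2.3), np.float64(2.69), [0.7, -0.1])
 (np.float64(-2.25), np.float64(4.13), [1.2, 0.1])
 (np.float64(-2.2), np.float64(6.81), [1.8, 0.2])
 (np.float64(-2.15), np.float64(9.7), [2.5, 0.6])
 (np.float64(-2.1), np.float64(12.78), [3.1, 
[... 512 characters left out ...]
10.0), [2.4, 2.1])
 (np.float64(-2.1), np.float64(15.11), [2.7, 2.2])
 (np.float64(-2.05), np.float64(20.5), [3.1, 2.3])
1.173
 side
 (np.float64(-2.55), np.float64(14.77), [-1.0, -0.5])
 (np.float64(-2.5), np.float64(9.68), [-0.5, -0.5])
 (np.float64(-2.45), np.float64(5.71), [-0.1, -0.5])
 (np.float64(-2.4), np.float64(3.14), [0.3, -0.5])
 (np.float64(-2.35), np.float64(2.3), [0.9, -0.4])
 (np.float64(-2.3), np.float64(3.04), [1.3, -0.2])
 (np.float64(-2.25), np.float64(4.92), [1.8, -0.1])
 (np.float64(-2.2), np.float64(7.8), [2.4, 0.1])
 (np.float64(-2.15), np.float64(10.72), [2.9, 0.4])
 (np.float64(-2.1), np.float64(13.52), [3.8, 1.0])
 (np.float64(-2.05), np.float64(16.01), [4.4, 1.3])
```

The silhouette fit in both views gives f ≈ -2.34, so the collar is at about 1.64 rad, within tolerance. I do the same fit for the clip's pin angle.

```bash
cat > cl.py <<'E'
from h import *
from workcell import arm
from scipy.optimize import minimize
s=np.load("stand2.npy");V=[]
for nm in("top","side"):
    p=arm.camera(nm);at=proj(p,world(s,st(0,.13,.11)))[0]
    r=[d for d in arm.outline_of(p,"clip_jaw") if np.hypot(*(np.array(d["location"])-at))<25]
    ys,xs=np.nonzero(r[0]["pixels"]);b=(xs.min()-5,ys.min()-5,np.ptp(xs)+11,np.ptp(ys)+11)
    V.append((p,b,r[0]["pixels"][b[1]:b[1]+b[3],b[0]:b[0]+b[2]].astype(np.float32)))
R=stR(s);A=np.c_[R@N,R@[0,1,0],R@U]
h=lambda x0,y0,x1,y1,t:[(x,y+e,z) for x,y in((x0,y0),(x1,y1)) for e in(-t,0) for z in(-.012,.012)]
def parts(v):
    n,y,u,ph,ps=v;d=Rn.from_euler('XZ',[0,0]).as_matrix()
    # clip axes in (n,y,u): x=-Y, z=U, y=+N ; pitch about N, yaw about U
    B=Rn.from_euler('z',ps).as_matrix()@Rn.from_euler('x',ph).as_matrix()@np.array([[0,1,0],[-1,0,0],[0,0,1.]]).astype(float)
    for sg in(1,-1):
        for P in(h(-.079,.029,-.005,.014,.005),h(-.005,.014,.0615,.0105,.005)):
            yield (np.array([(x,sg*q,z) for x,q,z in P])@B.T+[n,y,u],sg)
    yield (np.array([(x,q,z) for x in(-.004,.004) for q in(-.012,.012) for z in(-.012,.012)])@B.T+[n,y,u],0)
def cost(v):
    c=0
    for k,(p,b,M) in enumerate(V):
        m=np.zeros((b[3]*8,b[2]*8),np.uint8)
        for Q,sg in parts(v):
            Q=Q.copy()
            W=world(s,np.array([.05,0,.02])+np.c_[Q[:,0]*N[0]+Q[:,2]*U[0],Q[:,1],Q[:,0]*N[2]+Q[:,2]*U[2]])
            q=((proj(p,W)-[b[0],b[1]]+.5)*8);cv2.fillConvexPoly(m,np.round(cv2.convexHull(q.astype(np.float32))).astype(np.int32),1)
        # board hides the back jaw: blank pixels beyond the plate edge for back jaw is ignored
        m=cv2.GaussianBlur(cv2.resize(m.astype(np.float32),(b[2],b[3]),interpolation=cv2.INTER_AREA),(0,0),.7)
        c+=((m-cv2.GaussianBlur(M,(0,0),.7))**2).sum()
    return c
for ph0 in(-.4,-.3,-.2,-.1,0,.1,.2,.3,.4):
    f=lambda w:cost([w[0],w[1],w[2],ph0,w[3]])
    r=minimize(f,[0,.125,.115,0],method="Nelder-Mead",options=dict(initial_simplex=np.array([0,.125,.115,0])+np.vstack([np.zeros(4),np.diag([.008,.008,.008,.15])])))
    print(ph0,round(r.fun,1),r.x.round(3))
E
python3 cl.py
```

```text
-0.4 190.1 [0.012 0.121 0.147 0.27 ]
-0.3 186.2 [0.01  0.12  0.143 0.222]
-0.2 181.8 [0.009 0.121 0.137 0.2  ]
-0.1 172.3 [0.006 0.12  0.13  0.174]
0 149.2 [0.005 0.121 0.124 0.154]
0.1 123.0 [0.003 0.12  0.119 0.115]
0.2 90.6 [0.002 0.124 0.119 0.082]
0.3 75.9 [0.002 0.123 0.118 0.036]
0.4 77.0 [0.002 0.124 0.117 0.002]
```

The silhouette fit gives a pin tilt of about 0.33 rad, which is close to the 0.4 limit. I nudge the handle ends gently down with the half-open fingers to square the clip up.

```bash
python3 - <<'E'
from h import *
from workcell import arm
s=np.load("stand2.npy");o=arm.observe();print(o["clock"])
plan(o,[place(s,.002,.186,.2)])
E
```

```text
21.075
wp 0 3
[[[-0.0004,-0.0003,0.0206],[0.001,-0.13,-0.002]],[[0.0023,-0.0003,0.0205],[0.001,-0.131,-0.002]],[[0.005,-0.0003,0.02],[0.001,-0.13,-0.003]]]
```

Request:
{"api": "drive_tool", "payload": {
  "commands": [
    [[0, 0, 0.0205], [0.001, -0.13, -0.002]],
    [[0.002, 0, 0.0205], [0.001, -0.13, -0.002]],
    [[0.005, 0, 0.02], [0.001, -0.13, -0.003]],
    [[0, 0, 0], [0, 0, 0]],
    [[0, 0, 0], [0, 0, 0]]
  ],
  "grip": 0.05
}}

```text
clock: 21.7
tcp_pos: [0.3801, 0.0346, 0.2004]
ee_rot: [-2.641, 0.532, -0.125]
wrist_force: [0.6, -0.5, 1.3]
finger_gap: 0.045
grasp_force: 0.0
```

Request:
{"api": "drive_tool", "payload": {
  "commands": [
    [[0, 0, 0.012], [0, 0, 0]],
    [[0, 0, 0.012], [0, 0, 0]],
    [[0, 0, 0.008], [0, 0, 0]],
    [[0, 0, 0.006], [0, 0, 0]],
    [[0, 0, 0], [0, 0, 0]]
  ]
}}

```text
clock: 22.32
tcp_pos: [0.3865, 0.0501, 0.1659]
ee_rot: [-2.641, 0.532, -0.124]
wrist_force: [0.6, 0.1, -0.4]
finger_gap: 0.0447
grasp_force: 0.0
```

```bash
cat > sm.py <<'E'
from h import *
from workcell import arm
s=np.load("stand2.npy");o=arm.observe();print(o["wrist_force"],o["finger_gap"])
x=stR(s).T@(o["tcp_pos"]-[s[0],s[1],0])-[.05,0,.02];print("tool n,y,u",x@N,x[1],x@U)
p=arm.camera("side");at=proj(p,world(s,st(0,.13,.11)))[0]
for q in("clip_jaw","plate"):
    r=[d for d in arm.outline_of(p,q) if np.hypot(*(np.array(d["location"])-at))<35]
    print(q,[(d["p"],d["location"],int(d["pixels"].sum())) for d in r[:1]])
    if q=="clip_jaw" and r:
        m=r[0]["pixels"];ys,xs=np.nonzero(m)
        print("from col",xs.min())
        for y in range(ys.min(),ys.max()+1): print(y,"".join(".C"[int(m[y,x])] for x in range(xs.min(),xs.max()+1)))
E
python3 sm.py
```

```text
[ 0.55518369  0.07293391 -0.39679658] 0.0447281079258375
tool n,y,u 0.0011119911113950346 0.18631450713046765 0.161749717744685
clip_jaw [(0.59, [315.1, 257.0], 276)]
from col 295
252 .CCC.....CCCCCC....................
253 CCCCCCCCCCCCCCCCCCC................
254 CCCCCCCCCCCCCCCCCCCCCCC............
255 CCCCCCCCCCCCCCCCCCCCCCCC...........
256 .CCCCCCCCCCCCCCCCCCCCCCCC..........
257 ..CCCCCCCCCCCCCCCCCCCCCCCCC....CCC.
258 ....CCCCCCCCCCCCCCCCCCCCCCCCCCCCCCC
259 .......CCCCCCCCCCCCCCCCCCCCCCCCCCCC
260 ..........CCCCCCCCCCCCCCCCCCCCCCCCC
261 ..............CCCCCCCCCCCCCCCCCCCCC
262 ................CCCCCCCCCCCCCCCCCC.
263 ...................CCCCCCCCCC......
264 .....................CCCCCCCC......
265 .......................CCCCCC......
266 ..........................CC.......
plate [(0.73, [291.4, 241.3], 529)]
```

Request:
{"api": "drive_tool", "payload": {
  "commands": [
    [[0, 0, 0.005], [0, 0, 0]],
    [[0, 0, 0.005], [0, 0, 0]],
    [[0, 0, 0.004], [0, 0, 0]],
    [[0, 0, 0.003], [0, 0, 0]],
    [[0, 0, 0], [0, 0, 0]]
  ]
}}

```text
clock: 23.1
tcp_pos: [0.3896, 0.0568, 0.1507]
ee_rot: [-2.641, 0.532, -0.124]
wrist_force: [0.2, 0.2, -0.0]
finger_gap: 0.0453
grasp_force: 0.1
```

```bash
python3 sm.py
```

```text
[ 0.1540795   0.22734766 -0.04831046] 0.045285509494371635
tool n,y,u 0.0010760276562894644 0.18602201251242273 0.1449282239526239
clip_jaw [(0.57, [311.6, 256.8], 239)]
from col 294
251 ..CC...............................
252 .CCCCCC...CCCCC....................
253 .CCCCCCCCCCCCCCCCC.................
254 CCCCCCCCCCCCCCCCCCCCC..............
255 .CCCCCCCCCCCCCCCCCCCCCC............
256 .CCCCCCCCCCCCCCCCCCCCCCC...........
257 .CCCCCCCCCCCCCCCCCCCCCCCC..........
258 ...CCCCCCCCCCCCCCCCCCCCCC..........
259 .......CCCCCCCCCCCCCCCCCC.......CC.
260 ..........CCCCCCCCCCCCCCCC......CCC
261 ..............CCCCCCCCCCCCC....CCCC
262 ................CCCCCCCCCCCC....CC.
263 ..................CCCCCCCCCCC......
264 .....................CCCCCCCC......
265 .......................CCCCCC......
266 ..........................CC.......
plate [(0.83, [292.6, 241.1], 479)]
```

Request:
{"api": "drive_tool", "payload": {
  "commands": [
    [[0, 0, 0.003], [0, 0, 0]],
    [[0, 0, 0.003], [0, 0, 0]],
    [[0, 0, 0.003], [0, 0, 0]],
    [[0, 0, 0], [0, 0, 0]]
  ]
}}

```text
clock: 23.75
tcp_pos: [0.3912, 0.0605, 0.1426]
ee_rot: [-2.641, 0.532, -0.124]
wrist_force: [0.2, -0.4, 0.5]
finger_gap: 0.0449
grasp_force: 0.1
```

```bash
python3 sm.py
```

```text
[ 0.24679626 -0.39332797  0.5417543 ] 0.04486596363687922
tool n,y,u 0.001078735806382758 0.18603763914113688 0.13590786302179966
clip_jaw [(0.54, [314.5, 259.3], 279)]
from col 295
251 .CC................................
252 CCCCC.....CCC......................
253 CCCCCCC.CCCCCCCC...................
254 CCCCCCCCCCCCCCCCCCC................
255 CCCCCCCCCCCCCCCCCCCCCC.............
256 CCCCCCCCCCCCCCCCCCCCCCCC...........
257 CCCCCCCCCCCCCCCCCCCCCCCC...........
258 ..CCCCCCCCCCCCCCCCCCCCCC...........
259 ......CCCCCCCCCCCCCCCCCC.......C...
260 .........CCCCCCCCCCCCCCC......CCCC.
261 ...........CCCCCCCCCCCCC.....CCCCCC
262 .............CCCCCCCCCCC.....CCCCCC
263 ...............CCCCCCCCCCC.CCCCCCCC
264 .................CCCCCCCCCCCCCCCCCC
265 ...................CCCCCCCCCCC.....
266 ....................CCCCCCCCC......
267 ......................CCCCCCC......
268 ........................CCCCC......
plate [(0.83, [290.1, 242.9], 481)]
```

Request:
{"api": "drive_tool", "payload": {
  "commands": [
    [[0, 0, 0.002], [0, 0, 0]],
    [[0, 0, 0.003], [0, 0, 0]],
    [[0, 0, 0], [0, 0, 0]]
  ]
}}

```text
clock: 24.28
tcp_pos: [0.392, 0.0625, 0.1382]
ee_rot: [-2.641, 0.532, -0.124]
wrist_force: [0.2, 0.9, 0.1]
finger_gap: 0.0453
grasp_force: 0.1
```

Request:
{"api": "drive_tool", "payload": {
  "commands": [
    [[0, 0, -0.01], [0, 0, 0]],
    [[0, 0, -0.02], [0, 0, 0]],
    [[0, 0, -0.03], [0, 0, 0]],
    [[0, 0, -0.05], [0, 0, 0]],
    [[0, 0, 0], [0, 0, 0]]
  ]
}}

```text
clock: 24.9
tcp_pos: [0.3757, 0.0153, 0.2415]
ee_rot: [-2.644, 0.533, -0.138]
wrist_force: [0.0, -0.2, -0.4]
finger_gap: 0.0449
grasp_force: 0.0
```

```bash
python3 sm.py; python3 cl.py
```

```text
[ 0.00274335 -0.177764   -0.35436916] 0.044902685474697585
tool n,y,u 0.0016152810721226931 0.18282735554142235 0.24567007384998882
clip_jaw [(0.58, [313.8, 256.2], 319)]
from col 295
252 .CCC......CCC......................
253 CCCCCCCCCCCCCCCC...................
254 CCCCCCCCCCCCCCCCCC.................
255 CCCCCCCCCCCCCCCCCCCCCC.............
256 .CCCCCCCCCCCCCCCCCCCCCCC...........
257 .CCCCCCCCCCCCCCCCCCCCCCCCC.........
258 ...CCCCCCCCCCCCCCCCCCCCCCCCC.......
259 .....CCCCCCCCCCCCCCCCCCCCCCCCC.....
260 .......CCCCCCCCCCCCCCCCCCCCCCCCCC..
261 .........CCCCCCCCCCCCCCCCCCCCCCCCC.
262 ...........CCCCCCCCCCCCCCCCCCCCCCCC
263 .............CCCCCCCCCCCCCCCCCCCCCC
264 ...............CCCCCCCCCCCCCCCCCCCC
265 ..................CCCCCCCCCCCCCCCC.
266 ....................CCCCCCCCCCC....
267 ......................CCCCCCC......
268 ........................CCCCC......
269 .........................CCC.......
plate [(0.94, [291.4, 243.6], 531)]
-0.4 240.2 [0.005 0.12  0.124 0.318]
-0.3 213.0 [0.004 0.12  0.116 0.33 ]
-0.2 176.3 [0.007 0.124 0.117 0.371]
-0.1 142.9 [0.004 0.124 0.115 0.279]
0 113.5 [0.003 0.123 0.113 0.227]
0.1 90.3 [0.001 0.123 0.111 0.137]
0.2 84.8 [0.    0.123 0.11  0.1  ]
0.3 107.1 [0.    0.126 0.111 0.052]
0.4 142.8 [-0.     0.126  0.108  0.017]
```

The pin tilt is now about 0.18 rad, with the pads about 16 mm in and 40 mm up. The plate is seated and the robot is clear, so I hand in.

```bash
python3 -c "
from workcell import arm;print(arm.job_done())"
```

```text
the job is handed in; nothing more can be done
None
```

The job is handed in, but the hand-in returned no verdict: by my camera measurements the collar is locked at about 1.64 rad, the clip grips plate and board about 16 mm in and 40 mm up with its pin about 0.18 rad off the edge line, the plate looks still seated, and the arm is clear.

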